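Pull the stray jar from behind the bottles and refill the display

ROBOT

A 6-joint arm with a two-finger parallel gripper is mounted at the origin on the work surface. World frame = base frame: x ahead of the robot, y to its left, z up, the work surface at z = 0. Lengths are in m, angles in rad, forces in N, time in s.
With the tool pointing down it reaches from about 0.25 to 0.775 m from the base axis. Payload 4 kg.
Tool frame: the origin (TCP) lies at the very end of the fingers, on their centre line; the grasp point (between the pads) lies 19 mm behind it; z points along the fingers, y is the direction in which the jaws open and shut (so a half turn about z gives the same grasp; the last joint's range is limited). The gripper opens to 85 mm and grips with 20 to 120 N. Pads are 22 mm wide; open, the fingers measure 114 mm over their backs; the gripper's body (76 mm by 85 mm) begins 54 mm behind the grasp point. The pads swing forward as they close: fully open they stand 13 mm farther back than shut.
Start: joints at [1.158, 0.087, 1.371, -0, 1.684, -0.103], TCP at [0.168, 0.524, 0.231] pointing down, gripper open.
Joint ranges: [-3.1, 3.1], [-0.76, 2.03], [0.27, 2.55], [-1.08, 4.22], [0.17, 2.65], [-2.57, 2.57]. Speed limits (rad/s): [2.79, 2.79, 3.14, 3.14, 3.14, 3.14].

INTERFACE

Orientations are given as a rotation vector (axis times angle).
In Python, from plant import ctrl gives the robot as it stands.
- The arm moves only by the tool step_arm, never from a script. Its argument "plan" is a list of rows, each a list of 5 numbers: the closure, from 0 (fully open) to 1 (shut), then the shift along the world's x, y, z in units of 0.1 m (1.0 is 0.1 m), then the turn about the world's z in units of 2 rad (1.0 is 2 rad). A call has 1 to 8 rows; each row is the pose to reach, as a shift and turn from the pose commanded when the call began; what a row does not reach only later rows make up. A row lasts 1/8 s, in which the tool goes at most 62.5 mm and 10.7 degrees, less where a joint would pass 70% of its speed; a pose out of reach is approached as far as the arm can. A call with a number of a shift or a turn outside -1 to 1 is refused whole. A call with a gripper value outside its range is refused whole. The fingers move at their own pace and stop on an object; "squeeze" is the grip in N (left out, the last holds). Time passes only in rows, so rows that repeat a pose let the fingers close. It gives the time, the measured TCP pose, the force and the opening at its end, in the units of the state.
- ctrl.read_state(): the state, without advancing time (a new reading comes with each control period).
- ctrl.snapshot(name): name is "side" or "top" or "wrist"; returns a dict with "img" (420x560x3 uint8, red, green, blue), "vertical_fov" (degrees; the focal length in pixels is half the picture's height over the tangent of half this angle, whatever the lens; pixels are square), "cx", "cy" (the principal point, pixels), "R" (3x3) and "t" (3): a world point X has camera coordinates R X + t. Camera axes: x right, y down, z forward; pixel columns grow to the right and rows downward; lengths in m; the calibration is good to about 2 mm. A picture is of the moment at which its call begins. There is no depth.
- ctrl.sign_off(): hands the job in, once; it reports no verdict.
The state is a dict: "time": time; "joint_positions": joint angles; "qvel": joint speeds; "joint_torque": joint torques, N m; "tool_pos": TCP position; "ee_rot": TCP orientation; "wrist_force": force on the tool from outside, world axes, zero at the start; "moment": the same for the moment, N m; "grip_width": opening from 0.0 (shut) to 1.0 (fully open).
Only numpy, scipy, OpenCV 4.12 (cv2) and the standard library are available. Lean on these libraries where they do the work, as an engineer would, in place of code of your own. Each camera call takes 0.05 s, during which the arm holds its last target.

TASK

A jar has been left on the back pad of the white bottle display, behind two bottles: stand those two in the free front half of the cardboard stock tray, then take the jar out and stand it in the returns crate. Then refill the display with the oldest stock in front: the new bottle that was waiting in the stock tray goes on the back pad, and the two older bottles go back on the front pads, one on each, either way round. Stand everything upright, drop nothing, knock nothing over, and leave the other goods as they are.

Things in the scene. Friction and masses are not known exactly. Their poses are not given: they have to be found in the camera images.
- display: white plastic display tray fixed to the shelf, 142 mm deep (x) by 164 mm wide (y): floor and walls 4 mm thick; back wall (+x) 45 mm high, sides 28, front 20. Three round dark pads, 60 mm across, flush with the floor, mark the bottle places: front pads centred at (x -27, y +38) and (-27, -38) mm, back pad at (+27, 0) mm. Origin at the centre of its underside, x to the back, z up.
- stock_tray: brown cardboard tray fixed to the shelf, 190 mm deep (x) by 210 mm wide (y) by 45 mm high, walls and floor 4 mm. The new bottle and a tin stand in its back half (x about +45, y about +50 and -50 mm, either way round); its front half (x below 0) is free. Origin at the centre of its underside, x to the back, y across, z up.
- returns_crate: grey ribbed plastic crate fixed to the shelf, 190 mm deep (x) by 200 mm wide (y) by 60 mm high, walls and floor 5 mm, rim standing out 6 mm. A carton stands in its back half (x about +48 mm); its front half is free. Origin at the centre of its underside, x to the back, y across, z up.
- bottle_a: amber glass bottle, paper label, black cap: 54 mm across up to 118 mm, then shoulder; neck and cap at most 30 mm across from 140 mm to its top at 180 mm; about 340 g. Best gripped by the cap from above, 163 mm over its base. Origin at the centre of its base, z up its axis. An older bottle: starts on one of the display's front pads. The three bottles look alike; only their starting places tell them apart.
- bottle_b: amber glass bottle, paper label, black cap: 54 mm across up to 118 mm, then shoulder; neck and cap at most 30 mm across from 140 mm to its top at 180 mm; about 340 g. Best gripped by the cap from above, 163 mm over its base. Origin at the centre of its base, z up its axis. The other older bottle: starts on the other front pad of the display.
- bottle_new: amber glass bottle, paper label, black cap: 54 mm across up to 118 mm, then shoulder; neck and cap at most 30 mm across from 140 mm to its top at 180 mm; about 340 g. Best gripped by the cap from above, 163 mm over its base. Origin at the centre of its base, z up its axis. The new bottle: starts in the back half of the stock tray, beside a tin.
- jar: short straight-sided glass jar, reddish contents, white lid, 60 mm across and 50 mm high, about 160 g. It starts on the back pad of the display, about 10 mm from each of the two bottles, which stand so tall and close that a gripper cannot come down on it until both are gone. Best gripped round its side 30 mm above its base. Origin at the centre of its base, z up.
- tin: bystander: plain tin with paper label, 54 mm across, 74 mm high, in the stock tray beside the new bottle. Leave alone. Origin at the centre of its base.
- carton: bystander: small white and brown carton, 46 mm (x) by 72 mm (y) by 62 mm high, standing in the back half of the returns crate. Leave alone. Origin at the centre of its base.
- reader: bystander: grey and black hand-held bar-code reader lying flat on the bare shelf, in the middle, far from the robot, pistol-shaped, 160 mm long (y), 95 mm wide (x), 36 mm high. Leave alone. Origin on the shelf under its middle.
There are look-alikes about, which are no part of the job. What is shaped like the bottle_a but yellow is not meant.

How it is judged:
On the way, in this order (a step that is already met when the one before it is completed fails the run):
1. both older bottles stand upright and released in the stock tray while the jar is still where it was on the display (x of bottle_a in the frame of stock_tray between -0.075 and 0.075 m and y of bottle_a in the frame of stock_tray between -0.085 and 0.085 m and z of each of bottle_a, bottle_b in the frame of stock_tray below 0.012 m and angle between each of bottle_a, bottle_b's own z axis and vertical below 0.1 rad and x of bottle_b in the frame of stock_tray between -0.075 and 0.075 m and y of bottle_b in the frame of stock_tray between -0.085 and 0.085 m and contact force between the fingers and bottle_a below 0.2 N and linear speed of each of bottle_a, bottle_b below 0.03 m/s and contact force between the fingers and bottle_b below 0.2 N and distance of jar from where it was at the start of the episode below 0.02 m), for 0.2 s.
2. the jar stands upright and released in the returns crate (x of jar in the frame of returns_crate between -0.07 and 0.07 m and y of jar in the frame of returns_crate between -0.075 and 0.075 m and z of jar in the frame of returns_crate below 0.012 m and angle between jar's own z axis and vertical below 0.1 rad and contact force between the fingers and jar below 0.2 N and linear speed of jar below 0.03 m/s), for 0.2 s.
At the end, for the whole second after the job is handed in: the jar stands upright on the floor of the returns crate; the new bottle stands on the back pad of the display and the two older bottles on the front pads, one on each, each within 15 mm of its pad's centre in the display's x and in y, upright within 0.1 rad; all four released and at rest (x of jar in the frame of returns_crate between -0.07 and 0.07 m and y of jar in the frame of returns_crate between -0.075 and 0.075 m and z of jar in the frame of returns_crate below 0.012 m and angle between each of jar, bottle_new's own z axis and vertical below 0.1 rad and x of bottle_new in the frame of display between 0.012 and 0.042 m and y of bottle_new in the frame of display between -0.015 and 0.015 m and z of bottle_new in the frame of display below 0.012 m and ((x of bottle_a in the frame of display between -0.042 and -0.012 m and y of bottle_a in the frame of display between 0.023 and 0.053 m and z of each of bottle_a, bottle_b in the frame of display below 0.012 m and angle between each of bottle_a, bottle_b's own z axis and vertical below 0.1 rad and x of bottle_b in the frame of display between -0.042 and -0.012 m and y of bottle_b in the frame of display between -0.053 and -0.023 m) or (x of bottle_a in the frame of display between -0.042 and -0.012 m and y of bottle_a in the frame of display between -0.053 and -0.023 m and z of each of bottle_a, bottle_b in the frame of display below 0.012 m and angle between each of bottle_a, bottle_b's own z axis and vertical below 0.1 rad and x of bottle_b in the frame of display between -0.042 and -0.012 m and y of bottle_b in the frame of display between 0.023 and 0.053 m)) and linear speed of each of bottle_a, bottle_b, bottle_new, jar below 0.02 m/s and angular speed of each of bottle_a, bottle_b, bottle_new, jar below 0.2 rad/s); the robot touches nothing.
It fails at once if a bottle or the jar is tipped over (more than 0.8 rad) (angle between any of bottle_a, bottle_b, bottle_new, jar's own z axis and vertical above 0.8 rad).
It fails at once if a bottle or the jar is dropped: moving at over 0.7 m/s with the fingers off it (a fall of some 25 mm) ((linear speed of bottle_a above 0.7 m/s and contact force between the fingers and bottle_a below 0.05 N) or (linear speed of bottle_b above 0.7 m/s and contact force between the fingers and bottle_b below 0.05 N) or (linear speed of bottle_new above 0.7 m/s and contact force between the fingers and bottle_new below 0.05 N) or (linear speed of jar above 0.7 m/s and contact force between the fingers and jar below 0.05 N)).
It fails at once if the tin, the carton or the reader is pushed more than 25 mm or overturned (distance of any of tin, carton, reader from where it was at the start of the episode above 0.025 m or angle between any of tin, carton, reader's own z axis and vertical above 0.5 rad).
It also fails if it takes over 131 s, if anything falls off the work surface, if the arm or the gripper's body presses on something with over 40 N, if the wrist force passes 120 N, or if a joint passes its speed limit or range.

## Working session

There is one attempt and no reset: what is moved stays moved. The work goes in short steps, Python scripts to look and compute and a tool call to move; the robot and the scene stay as the last step left them, time stands still between calls to the robot, and variables do not carry over. Pictures are saved under pics/ and viewed, and the job is handed in when it is done.

Besides the shell and the picture viewer there is one more tool, called after ">>>" as name(argument=value, ...), one argument or row to a line, values as JSON. step_arm: Moves the arm, as the interface text tells. Its arguments: {"type":"object","properties":{"plan":{"type":"array"},"squeeze":{"type":"number"}},"required":["plan"]}

```bash
mkdir -p pics; ls; python3 - <<'E'
from plant import ctrl
import cv2,numpy as np
for n in ['side','top','wrist']:
    s=ctrl.snapshot(n); cv2.imwrite(f'pics/{n}0.png',s['img'][:,:,::-1])
    print(n,s['vertical_fov'],s['cx'],s['cy'],np.round(s['R'],4).tolist(),np.round(s['t'],4).tolist())
print(ctrl.read_state())
E
```

```text
pics
side 52.82003816844717 282.10535983041933 206.4438810459866 [[-0.9976, -0.0676, -0.0133], [-0.0414, 0.7416, -0.6696], [0.0551, -0.6675, -0.7426]] [0.5309, 0.052, 1.0166]
top 47.63530979981002 280.7589135299814 207.69273419383285 [[0.0048, -0.9999, -0.0135], [-0.9887, -0.0027, -0.15], [0.15, 0.014, -0.9886]] [0.0126, 0.5403, 1.0817]
wrist 69.29930700533659 277.11784811691524 210.00499068964885 [[0.3052, 0.9523, -0.0021], [0.9054, -0.2895, 0.3107], [0.2953, -0.0967, -0.9505]] [-0.5478, -0.0413, 0.3807]
{'time': 0.15, 'joint_positions': array([ 1.15792121e+00,  8.78297474e-02,  1.37192535e+00, -4.26559890e-06,
        1.68359137e+00, -1.03109424e-01]), 'qvel': array([-3.55422410e-04, -2.04864976e-03, -3.62450752e-03, -2.72723696e-05,
        3.83529695e-04,  2.43133542e-04]), 'joint_torque': array([ 1.69542676e-03, -3.52371311e+01, -3.13680947e+01, -1.83673105e-04,
        7.99538131e-03,  1.02421043e-05]), 'tool_pos': array([0.16751606, 0.52346754, 0.23037442]), 'ee_rot': array([-4.84567911e-01, -3.10354727e+00,  2.66503165e-03]), 'wrist_force': array([-0.47123569, -0.09488422,  0.24422349]), 'moment': array([-0.00577015,  0.01405377,  0.0503008 ]), 'grip_width': 1.001002303808772}
```

View pics/side0.png

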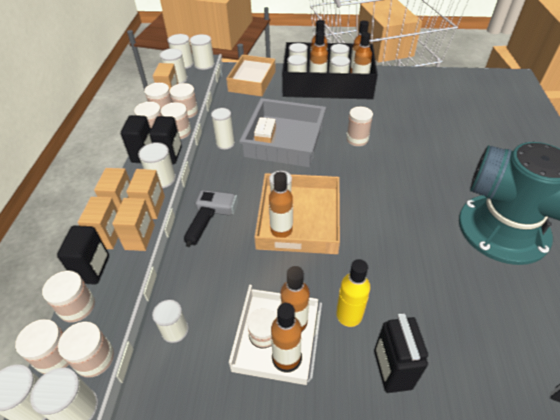

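View pics/top0.png

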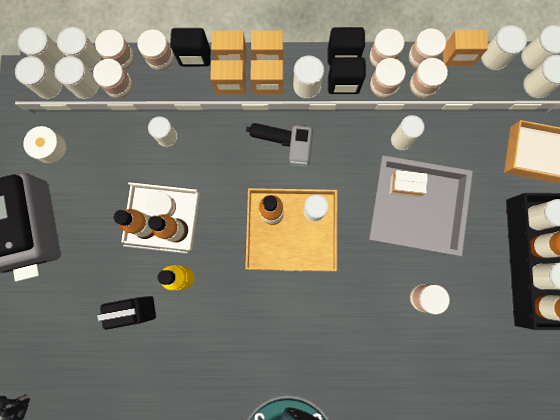

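View pics/wrist0.png

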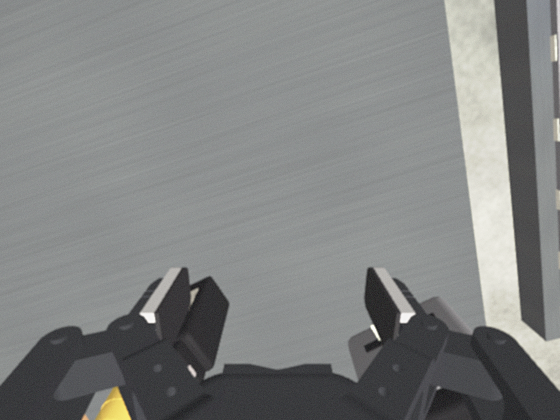

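The scene is visible in both views. The amber bottles with black caps are in top at about (128,220) and (162,227) on the display, and (270,203) in the stock tray. The yellow bottle at (175,278) is a decoy. I'll enlarge these next.

```bash
cat > h.py <<'E'
from plant import ctrl
import cv2,numpy as np
def snap(n,save=None):
    s=ctrl.snapshot(n)
    s['f']=s['img'].shape[0]/2/np.tan(np.radians(s['vertical_fov']/2))
    if save: cv2.imwrite(save,s['img'][:,:,::-1])
    return s
def ray(s,u,v):
    d=s['R'].T@np.array([(u-s['cx'])/s['f'],(v-s['cy'])/s['f'],1.])
    return -s['R'].T@s['t'],d
def onz(s,u,v,z):
    o,d=ray(s,u,v); return o+d*(z-o[2])/d[2]
def proj(s,X):
    c=s['R']@np.asarray(X,float)+s['t']; return np.array([s['cx']+s['f']*c[0]/c[2],s['cy']+s['f']*c[1]/c[2]])
def tri(s1,p1,s2,p2):
    o1,d1=ray(s1,*p1);o2,d2=ray(s2,*p2)
    A=np.stack([d1,-d2],1);k=np.linalg.lstsq(A,o2-o1,rcond=None)[0]
    a=o1+k[0]*d1;b=o2+k[1]*d2
    return (a+b)/2,np.linalg.norm(a-b)
def crop(s,x,y,w,h,k,name):
    cv2.imwrite(name,cv2.resize(s['img'][y:y+h,x:x+w,::-1],None,fx=k,fy=k,interpolation=cv2.INTER_CUBIC))
E
python3 - <<'E'
from h import *
t=snap('top');s=snap('side')
crop(t,95,170,130,100,6,'pics/t1.png');crop(t,235,150,250,120,3,'pics/t2.png')
crop(s,215,255,130,135,4,'pics/s1.png');crop(s,235,90,120,170,3.5,'pics/s2.png')
E
```

```text
(no output)
```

View pics/t1.png

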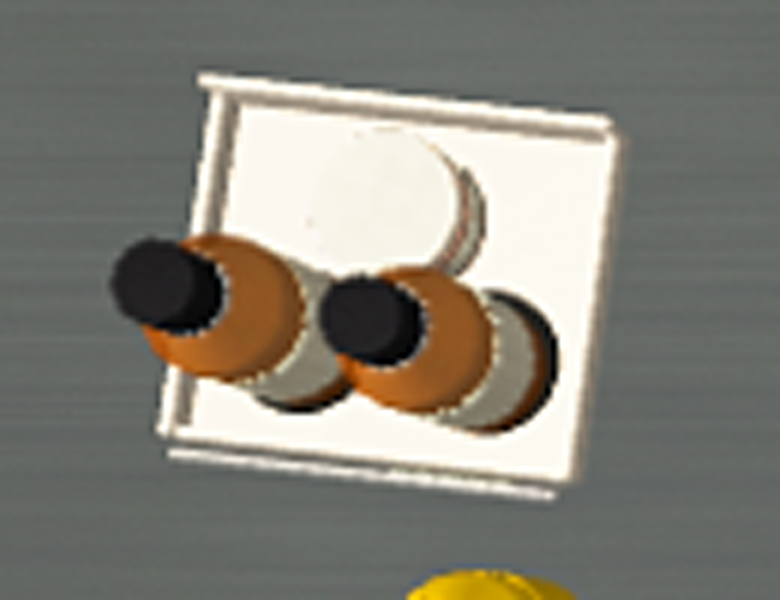

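View pics/t2.png

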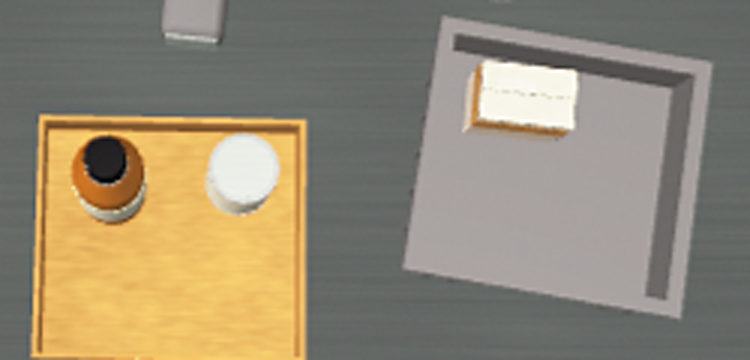

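View pics/s1.png

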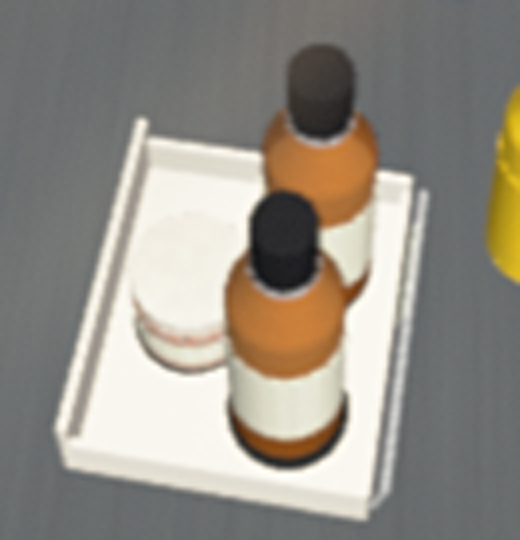

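View pics/s2.png

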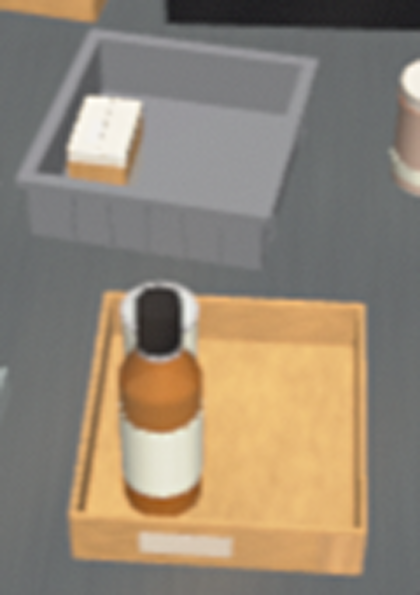

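Views show:
- **Display:** amber bottles at t1 crop (157,283) and (367,318), with the jar lid at about (385,195).
- **Yellow bottle:** it stands outside the display, so I'm leaving it.
- **Stock tray:** the new bottle is at t2 (105,160), with the tin to its right.
- **Crate:** its front half is free, with the carton at back-left.

Next I'll measure all of these.

```bash
cat >> h.py <<'E'
def caps(s,box,thr=70):
    x,y,w,h=box; g=s['img'][y:y+h,x:x+w].astype(int)
    m=((g.max(2)<thr)&(g.max(2)-g.min(2)<14)).astype(np.uint8)
    m=cv2.morphologyEx(m,cv2.MORPH_OPEN,np.ones((3,3),np.uint8))
    n,l,st,c=cv2.connectedComponentsWithStats(m)
    return [(c[i]+[x,y],st[i,4],st[i,:4]+[x,y,0,0]) for i in range(1,n) if st[i,4]>60]
E
python3 - <<'E'
from h import *
t=snap('top');s=snap('side')
for n,im,b in [('t',t,(105,195,75,50)),('t',t,(255,190,35,30)),('s',s,(270,255,50,80)),('s',s,(265,165,35,45))]:
    for c in caps(im,b,60): print(n,b,c)
def c6(u,v,x,y,k): return ((u+.5)/k-.5+x,(v+.5)/k-.5+y)
print('display rim back corners',onz(t,*c6(201,75,95,170,6),.045),onz(t,*c6(615,122,95,170,6),.045))
print('jar lid',onz(t,*c6(385,197,95,170,6),.054))
print('display side corners',[onz(s,*c6(*p,215,255,4),z) for p,z in [((140,120),.045),((62,435),.045),((413,177),.024),((368,515),0),((62,465),0)]])
print('stock',[onz(t,*p,.045) for p in [(247.5,188.5),(337.3,189.5),(246,270),(338,270)]])
print('crate',[onz(t,*c6(*p,235,150,3),.06) for p in [(443,15),(712,63),(682,318),(404,268)]])
print('tin',onz(t,*c6(245,167,235,150,3),.078), 'carton',onz(t,*c6(528,97,235,150,3),.067))
print('yellow cap',onz(t,166,279,.17))
E
```

```text
t (105, 195, 75, 50) (array([122.40654206, 217.39252336]), np.int32(214), array([114, 210,  18,  15]))
t (105, 195, 75, 50) (array([156.42857143, 223.23280423]), np.int32(189), array([149, 217,  16,  14]))
t (255, 190, 35, 30) (array([269.96875, 202.99375]), np.int32(160), array([264, 196,  13,  15]))
s (270, 255, 50, 80) (array([295.82517483, 282.38461538]), np.int32(143), array([288, 275,  15,  14]))
s (270, 255, 50, 80) (array([285.53963415, 315.10670732]), np.int32(328), array([278, 304,  16,  23]))
s (265, 165, 35, 45) (array([280.69117647, 183.17647059]), np.int32(136), array([275, 173,  11,  18]))
display rim back corners [0.60029074 0.37830245 0.045     ] [0.58168563 0.21303979 0.045     ]
jar lid [0.54998081 0.30043258 0.054     ]
display side corners [array([0.58351418, 0.21969639, 0.045     ]), array([0.59909166, 0.3841999 , 0.045     ]), array([0.44244957, 0.2321866 , 0.024     ]), array([0.46011135, 0.39480696, 0.        ]), array([0.60434281, 0.38087163, 0.        ])]
stock [array([0.58536037, 0.09348804, 0.045     ]), array([ 0.58341633, -0.11875129,  0.045     ]), array([0.39400288, 0.09403145, 0.045     ]), array([ 0.39495408, -0.11790143,  0.045     ])]
crate [array([ 0.66412102, -0.22398751,  0.06      ]), array([ 0.62594643, -0.43159112,  0.06      ]), array([ 0.42820555, -0.39807353,  0.06      ]), array([ 0.46537476, -0.18889929,  0.06      ])]
tin [ 0.5402713  -0.06703342  0.078     ] carton [ 0.59723675 -0.28617221  0.067     ]
yellow cap [0.37251375 0.2467624  0.17      ]
```

```bash
python3 - <<'E'
from h import *
t=snap('top');s=snap('side')
print([ (c[0],c[2]) for c in caps(s,(282,260,30,33),85)],[ (c[0],c[2]) for c in caps(s,(270,168,25,40),95)])
print('A',tri(t,(122.4,217.4),s,(285.3,315.1)))
print('B',tri(t,(156.4,223.2),s,(295.2,277.6)))
print('N',tri(t,(270,203),s,(280.6,183)))
for u in [(122.4,217.4),(156.4,223.2),(270,203)]: print(onz(t,*u,.167))
E
```

```text
[(array([295.22442244, 278.29372937]), array([287, 267,  17,  23]))] [(array([279.89140271, 181.41628959]), array([274, 172,  13,  19]))]
A (array([0.50068821, 0.34553194, 0.16359046]), np.float64(0.00120253005467531))
B (array([0.48823176, 0.27315814, 0.16409465]), np.float64(0.0004895922908235704))
N (array([0.53150826, 0.03571273, 0.1593481 ]), np.float64(0.0014236026348620743))
[0.49964251 0.34437548 0.167     ]
[0.4876448  0.27237003 0.167     ]
[0.53098963 0.03538179 0.167     ]
```

Bottle A caps at (0.500,0.345), B at (0.488,0.273) and the new bottle at (0.531,0.036). Stock tray centre is about (0.489,-0.012). I'll set the jaws along world x (yaw 0) and take B first.

>>> step_arm(
  plan=[
    [0, 0.5, -0.4, 0.4, -0.09],
    [0, 1, -0.9, 0.5, -0.18],
    [0, 1, -0.9, 0.5, -0.27],
    [0, 1, -0.9, 0.5, -0.36],
    [0, 1, -0.9, 0.5, -0.45],
    [0, 1, -0.9, 0.5, -0.54],
    [0, 1, -0.9, 0.5, -0.631],
    [0, 1, -0.9, 0.5, -0.631],
  ],
  squeeze=40,
)

```text
time: 1.45
tool_pos: [0.2677, 0.4338, 0.2814]
ee_rot: [2.22, 2.223, 0.0]
wrist_force: [-0.3, -0.5, -0.4]
grip_width: 1.001
```

>>> step_arm(
  plan=[
    [0, 0.5, -0.4, 0, 0],
    [0, 1, -0.8, 0, 0],
    [0, 1, -0.8, 0, 0],
  ],
)

```text
time: 1.82
tool_pos: [0.3703, 0.3514, 0.281]
ee_rot: [2.225, 2.216, -0.001]
wrist_force: [-0.5, 0.3, -0.0]
grip_width: 1.001
```

>>> step_arm(
  plan=[
    [0, 0.5, -0.4, 0, 0],
    [0, 1, -0.8, 0, 0],
    [0, 1, -0.8, 0, 0],
    [0, 1, -0.8, 0, 0],
  ],
)

```text
time: 2.33
tool_pos: [0.4671, 0.2745, 0.2812]
ee_rot: [-2.22, -2.221, 0.0]
wrist_force: [0.5, 0.1, 0.5]
grip_width: 1.002
```

```bash
cat > st.py <<'E'
from h import *
s=ctrl.read_state()
from scipy.spatial.transform import Rotation as R
y=R.from_rotvec(s['ee_rot']).apply([0,1,0])
print('t',round(s['time'],2),'pos',np.round(s['tool_pos'],4),'jawdir',np.round(y,3),'grip',round(s['grip_width'],3),'F',np.round(s['wrist_force'],2),'q',np.round(s['joint_positions'],2))
E
python3 st.py
```

```text
t 2.33 pos [0.4671 0.2745 0.2812] jawdir [ 1.     0.001 -0.001] grip 1.002 F [0.47 0.13 0.46] q [0.43 0.07 1.3  0.   1.78 0.43]
```

>>> step_arm(
  plan=[
    [0, 0.21, -0.01, 0, 0],
    [0, 0.21, -0.01, -0.4, 0],
    [0, 0.21, -0.01, -0.8, 0],
    [0, 0.21, -0.01, -0.8, 0],
  ],
)

```text
time: 2.82
tool_pos: [0.4852, 0.2736, 0.1975]
ee_rot: [-2.216, -2.222, 0.012]
wrist_force: [-0.4, -0.5, 0.5]
grip_width: 1.003
```

>>> step_arm(
  plan=[
    [0, 0, 0, -0.25, 0],
    [0, 0, 0, -0.53, 0],
    [0, 0, 0, -0.53, 0],
  ],
)

```text
time: 3.2
tool_pos: [0.4874, 0.2736, 0.1483]
ee_rot: [-2.22, -2.222, 0.003]
wrist_force: [-0.3, 0.9, 0.9]
grip_width: 0.999
```

```bash
python3 - <<'E'
from h import *
t=snap('wrist','pics/w1.png');s=snap('side')
crop(s,215,225,150,165,3.6,'pics/s3.png')
E
python3 st.py
```

```text
t 3.3 pos [0.4892 0.2739 0.1508] jawdir [1.    0.    0.003] grip 1.001 F [ 0.38 -0.02  0.62] q [0.41 0.14 1.48 0.   1.53 0.41]
```

View pics/w1.png

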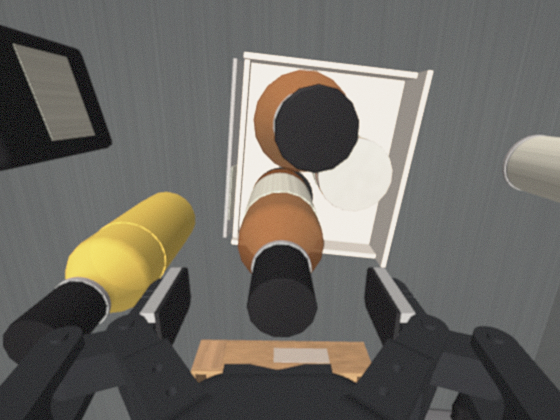

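View pics/s3.png

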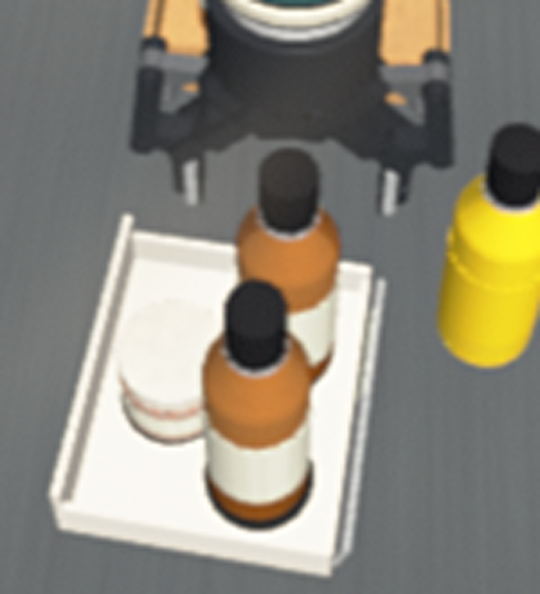

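The cap is centred between the fingers: in the wrist view it is at column 283, with the finger midpoint at 277. Closing on it.

>>> step_arm(
  plan=[
    [0.4, 0, 0, 0, 0],
    [1, 0, 0, 0, 0],
    [1, 0, 0, 0, 0],
    [1, 0, 0, 0, 0],
    [1, 0, 0, 0, 0],
    [1, 0, 0, 0, 0],
  ],
  squeeze=40,
)

```text
time: 4.05
tool_pos: [0.4891, 0.2729, 0.1491]
ee_rot: [2.222, 2.22, 0.002]
wrist_force: [0.1, -0.3, 4.9]
grip_width: 0.339
```

>>> step_arm(
  plan=[
    [1, 0, 0, 0.1, 0],
    [1, 0, 0, 0.3, 0],
    [1, 0, 0, 0.6, 0],
    [1, 0, 0, 1, 0],
    [1, 0, 0, 1, 0],
  ],
)

```text
time: 4.68
tool_pos: [0.4899, 0.2735, 0.2514]
ee_rot: [2.221, 2.219, 0.009]
wrist_force: [0.6, 0.3, -4.8]
grip_width: 0.342
```

```bash
python3 - <<'E'
from h import *
snap('side','pics/s4.png')
E
python3 st.py
```

```text
t 4.72 pos [0.4889 0.273  0.2485] jawdir [ 1.    -0.001  0.001] grip 0.346 F [-0.03 -0.13 -4.22] q [ 0.41  0.11  1.32 -0.    1.72  0.41]
```

View pics/s4.png

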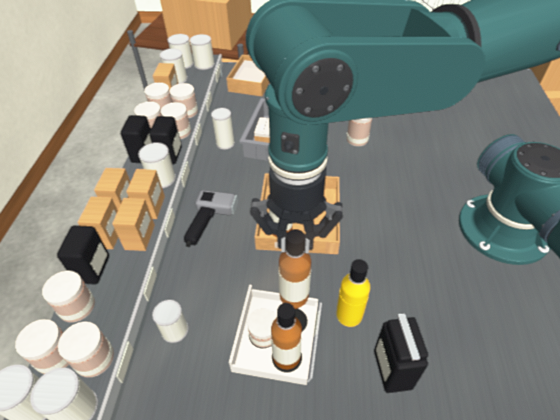

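Side view shows the B bottle hanging upright at (295,270), with A still on the display. Carrying it to the tray.

>>> step_arm(
  plan=[
    [1, 0, -0.15, 0, 0],
    [1, -0.1, -0.45, 0, 0],
    [1, -0.2, -0.8, 0, 0],
    [1, -0.3, -1, 0, 0],
  ],
)

```text
time: 5.22
tool_pos: [0.4572, 0.1706, 0.2459]
ee_rot: [-2.223, -2.217, 0.007]
wrist_force: [-0.2, -0.3, -3.7]
grip_width: 0.339
```

>>> step_arm(
  plan=[
    [1, -0.1, -0.35, 0, 0],
    [1, -0.17, -0.7, 0, 0],
    [1, -0.17, -1, 0, 0],
  ],
)

```text
time: 5.6
tool_pos: [0.4403, 0.0715, 0.2471]
ee_rot: [-2.222, -2.219, 0.002]
wrist_force: [0.9, 0.6, -4.4]
grip_width: 0.338
```

>>> step_arm(
  plan=[
    [1, 0, -0.35, 0, 0],
    [1, 0, -0.7, 0, 0],
    [1, 0, -1, 0, 0],
  ],
)

```text
time: 5.98
tool_pos: [0.4407, -0.0284, 0.2471]
ee_rot: [-2.222, -2.219, 0.001]
wrist_force: [0.5, -0.1, -3.8]
grip_width: 0.34
```

>>> step_arm(
  plan=[
    [1, 0, -0.2, 0, 0],
    [1, 0, -0.3, 0, 0],
    [1, 0, -0.3, 0, 0],
    [1, 0, -0.3, -0.2, 0],
    [1, 0, -0.3, -0.5, 0],
    [1, 0, -0.3, -0.8, 0],
    [1, 0, -0.3, -0.8, 0],
    [1, 0, -0.3, -0.8, 0],
  ],
)

```text
time: 6.98
tool_pos: [0.4424, -0.0568, 0.1696]
ee_rot: [2.22, 2.22, 0.002]
wrist_force: [0.8, 0.3, -3.8]
grip_width: 0.341
```

```bash
python3 - <<'E'
from h import *
s=snap('side');crop(s,220,100,150,170,3.5,'pics/s5.png')
E
python3 st.py
```

```text
t 7.03 pos [ 0.4427 -0.057   0.1702] jawdir [ 1.    -0.     0.003] grip 0.339 F [ 0.58 -0.83 -3.98] q [-0.26 -0.13  1.7   0.    1.56 -0.26]
```

View pics/s5.png

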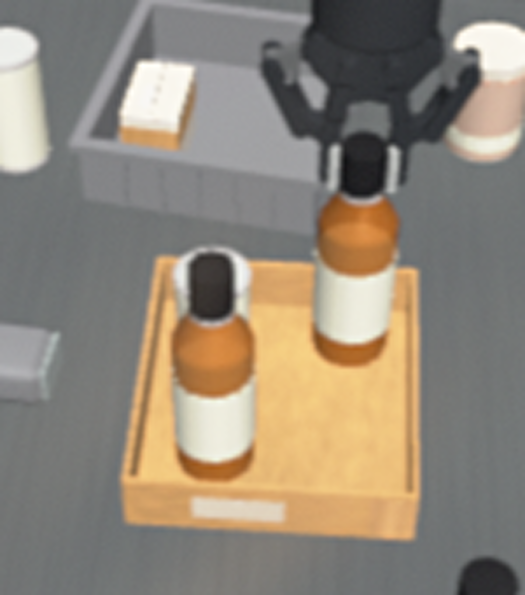

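The bottle hangs upright over the front half of the tray, clear of the walls. Lowering it slowly.

>>> step_arm(
  plan=[
    [1, 0, 0, -0.08, 0],
    [1, 0, 0, -0.15, 0],
    [1, 0, 0, -0.18, 0],
    [1, 0, 0, -0.2, 0],
    [1, 0, 0, -0.2, 0],
  ],
)

```text
time: 7.65
tool_pos: [0.4417, -0.0572, 0.1491]
ee_rot: [2.222, 2.22, 0.0]
wrist_force: [-1.9, -0.0, 0.4]
grip_width: 0.341
```

```bash
python3 st.py;python3 st.py
```

```text
t 7.65 pos [ 0.4417 -0.0572  0.1491] jawdir [ 1.    -0.001  0.   ] grip 0.341 F [-1.85 -0.04  0.37] q [-0.26 -0.12  1.74 -0.    1.52 -0.26]
t 7.65 pos [ 0.4417 -0.0572  0.1491] jawdir [ 1.    -0.001  0.   ] grip 0.341 F [-1.85 -0.04  0.37] q [-0.26 -0.12  1.74 -0.    1.52 -0.26]
```

Force has gone to zero, so it is standing. Releasing, then on to A.

>>> step_arm(
  plan=[
    [0.4, 0, 0, 0, 0],
    [0, 0, 0, 0, 0],
    [0, 0, 0, 0, 0],
    [0, 0, 0, 0, 0],
    [0, 0, 0, 0.4, 0],
    [0, 0, 0, 0.9, 0],
    [0, 0, 0, 1, 0],
  ],
)

```text
time: 8.52
tool_pos: [0.4434, -0.0576, 0.2527]
ee_rot: [2.218, 2.215, 0.006]
wrist_force: [0.2, -0.4, 0.5]
grip_width: 1.003
```

>>> step_arm(
  plan=[
    [0, 0, 0.5, 0.3, 0],
    [0, 0, 1, 0.3, 0],
    [0, 0, 1, 0.3, 0],
  ],
)

```text
time: 8.9
tool_pos: [0.4413, 0.0454, 0.278]
ee_rot: [-2.216, -2.226, -0.0]
wrist_force: [-0.0, -1.4, -0.1]
grip_width: 0.995
```

>>> step_arm(
  plan=[
    [0, 0.1, 0.5, 0, 0],
    [0, 0.2, 1, 0, 0],
    [0, 0.2, 1, 0, 0],
  ],
)

```text
time: 9.28
tool_pos: [0.4616, 0.1443, 0.2767]
ee_rot: [-2.217, -2.223, 0.004]
wrist_force: [-0.7, -0.7, -0.7]
grip_width: 0.996
```

>>> step_arm(
  plan=[
    [0, 0.1, 0.5, 0, 0],
    [0, 0.2, 1, 0, 0],
    [0, 0.2, 1, 0, 0],
  ],
)

```text
time: 9.65
tool_pos: [0.4819, 0.2434, 0.2766]
ee_rot: [-2.219, -2.222, 0.004]
wrist_force: [-0.1, -0.4, -0.2]
grip_width: 0.999
```

>>> step_arm(
  plan=[
    [0, 0.1, 0.5, 0, 0],
    [0, 0.18, 1, 0, 0],
    [0, 0.18, 1, 0, 0],
    [0, 0.18, 1, 0, 0],
  ],
)

```text
time: 10.15
tool_pos: [0.5001, 0.3407, 0.278]
ee_rot: [2.224, 2.218, -0.003]
wrist_force: [0.1, -0.4, 0.5]
grip_width: 0.999
```

```bash
python3 st.py; python3 - <<'E'
from h import *
snap('top','pics/t3.png')
s=snap('side','pics/s6.png')
for b in [(270,290,40,45),(300,120,50,60)]: print(caps(s,b,60))
E
```

```text
t 10.15 pos [0.5001 0.3407 0.278 ] jawdir [ 1.    -0.003 -0.001] grip 0.999 F [ 0.14 -0.43  0.54] q [ 0.51  0.21  1.14 -0.    1.79  0.51]
[(array([289.37442922, 315.45205479]), np.int32(438), array([278, 304,  28,  23]))]
[(array([323.38636364, 153.53409091]), np.int32(176), array([318, 145,  12,  18]))]
```

View pics/s6.png

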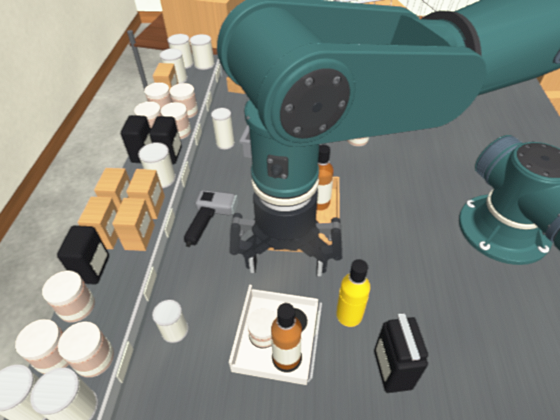

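View pics/t3.png

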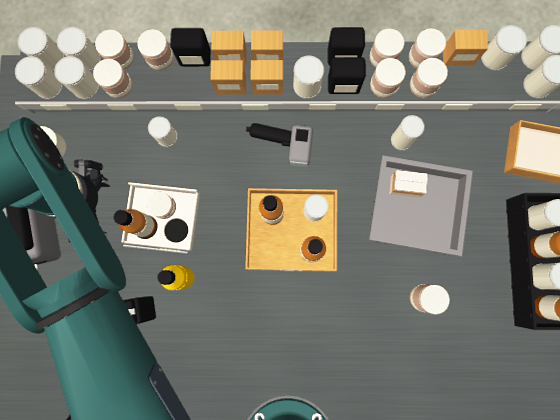

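B stands in the tray, with its cap at top (315,247), and its dark pad is now exposed at (176,230). A is untouched. Descending on A.

>>> step_arm(
  plan=[
    [0, 0, 0.03, -0.2, 0],
    [0, 0, 0.03, -0.6, 0],
    [0, 0, 0.03, -0.9, 0],
    [0, 0, 0.03, -0.9, 0],
  ],
)

```text
time: 10.75
tool_pos: [0.4984, 0.3435, 0.1856]
ee_rot: [-2.224, -2.218, 0.01]
wrist_force: [0.2, -0.2, -0.5]
grip_width: 0.997
```

>>> step_arm(
  plan=[
    [0, 0, 0, -0.25, 0],
    [0, 0, 0, -0.39, 0],
    [0, 0, 0, -0.39, 0],
    [0, 0, 0, -0.39, 0],
  ],
)

```text
time: 11.25
tool_pos: [0.5003, 0.346, 0.1508]
ee_rot: [2.222, 2.22, 0.003]
wrist_force: [-0.1, -1.1, 0.8]
grip_width: 0.996
```

```bash
python3 - <<'E'
from h import *
t=snap('wrist','pics/w2.png')
E
python3 st.py
```

```text
t 11.3 pos [0.5003 0.3461 0.1509] jawdir [ 1.    -0.001  0.002] grip 0.999 F [-0.01 -0.1   0.82] q [ 0.51  0.24  1.35 -0.    1.54  0.51]
```

View pics/w2.png

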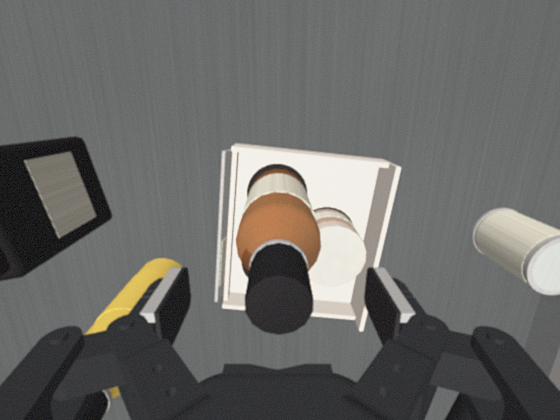

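A's cap is centred (column 279). Gripping and lifting.

>>> step_arm(
  plan=[
    [0.4, 0, 0, 0, 0],
    [1, 0, 0, 0, 0],
    [1, 0, 0, 0, 0],
    [1, 0, 0, 0, 0],
    [1, 0, 0, 0, 0],
    [1, 0, 0, 0, 0],
  ],
  squeeze=40,
)

```text
time: 12.05
tool_pos: [0.5, 0.3459, 0.1496]
ee_rot: [2.222, 2.22, 0.001]
wrist_force: [1.1, -0.3, 1.7]
grip_width: 0.341
```

>>> step_arm(
  plan=[
    [1, 0, 0, 0.1, 0],
    [1, 0, 0, 0.3, 0],
    [1, 0, 0, 0.6, 0],
    [1, 0, 0, 1, 0],
    [1, 0, 0, 1, 0],
  ],
)

```text
time: 12.68
tool_pos: [0.501, 0.3467, 0.2535]
ee_rot: [2.221, 2.219, 0.012]
wrist_force: [-0.3, -0.9, -2.2]
grip_width: 0.338
```

```bash
python3 st.py
```

```text
t 12.68 pos [0.501  0.3467 0.2535] jawdir [ 1.    -0.001  0.007] grip 0.338 F [-0.31 -0.92 -2.24] q [0.51 0.21 1.19 0.   1.74 0.51]
```

>>> step_arm(
  plan=[
    [1, 0, -0.15, 0, 0],
    [1, -0.1, -0.45, 0, 0],
    [1, -0.2, -0.8, 0, 0],
    [1, -0.3, -1, 0, 0],
  ],
)

```text
time: 13.18
tool_pos: [0.468, 0.2429, 0.246]
ee_rot: [-2.223, -2.217, 0.01]
wrist_force: [0.5, 0.5, -2.8]
grip_width: 0.339
```

>>> step_arm(
  plan=[
    [1, -0.1, -0.35, 0, 0],
    [1, -0.2, -0.7, 0, 0],
    [1, -0.28, -1, 0, 0],
  ],
)

```text
time: 13.55
tool_pos: [0.4396, 0.1435, 0.2462]
ee_rot: [-2.222, -2.218, 0.008]
wrist_force: [1.7, -0.4, -2.3]
grip_width: 0.34
```

>>> step_arm(
  plan=[
    [1, 0, -0.35, 0, 0],
    [1, 0, -0.7, 0, 0],
    [1, 0, -1, 0, 0],
    [1, 0, -1, 0, 0],
  ],
)

```text
time: 14.05
tool_pos: [0.44, 0.0436, 0.2465]
ee_rot: [-2.225, -2.213, 0.007]
wrist_force: [0.3, -0.5, -2.9]
grip_width: 0.343
```

>>> step_arm(
  plan=[
    [1, 0, -0.1, 0, 0],
    [1, 0, -0.1, 0, 0],
    [1, 0, -0.1, -0.2, 0],
    [1, 0, -0.1, -0.5, 0],
    [1, 0, -0.1, -0.8, 0],
    [1, 0, -0.1, -0.8, 0],
    [1, 0, -0.1, -0.8, 0],
  ],
)

```text
time: 14.92
tool_pos: [0.4423, 0.0362, 0.1705]
ee_rot: [2.221, 2.22, 0.002]
wrist_force: [0.6, -0.4, -2.4]
grip_width: 0.341
```

```bash
python3 - <<'E'
from h import *
s=snap('side');crop(s,220,100,150,170,3.5,'pics/s7.png')
E
python3 st.py
```

```text
t 14.97 pos [0.4427 0.0361 0.1711] jawdir [ 1.    -0.     0.003] grip 0.339 F [-0.66 -0.07 -3.63] q [-0.05 -0.13  1.71  0.    1.57 -0.05]
```

View pics/s7.png

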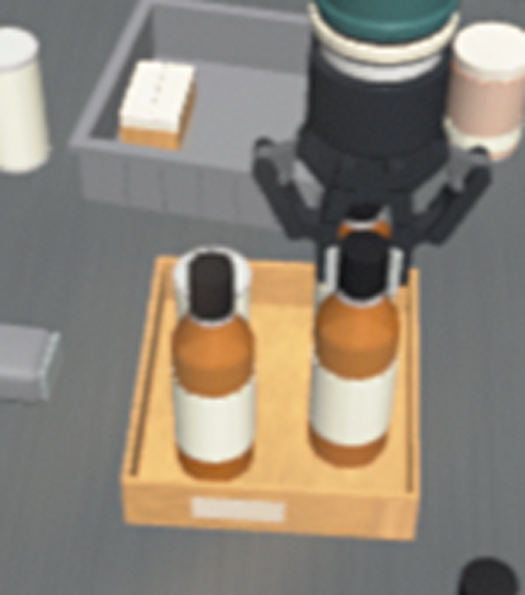

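A hangs upright over its slot and clear of the walls. Lowering.

>>> step_arm(
  plan=[
    [1, 0, 0, -0.08, 0],
    [1, 0, 0, -0.15, 0],
    [1, 0, 0, -0.18, 0],
    [1, 0, 0, -0.2, 0],
    [1, 0, 0, -0.2, 0],
  ],
)

```text
time: 15.6
tool_pos: [0.4417, 0.0358, 0.1496]
ee_rot: [2.222, 2.22, 0.0]
wrist_force: [-1.2, -0.6, -1.1]
grip_width: 0.34
```

```bash
python3 st.py
```

```text
t 15.6 pos [0.4417 0.0358 0.1496] jawdir [ 1.    -0.001  0.   ] grip 0.34 F [-1.16 -0.57 -1.14] q [-0.05 -0.12  1.74 -0.    1.52 -0.05]
```

>>> step_arm(
  plan=[
    [1, 0, 0, -0.01, 0],
    [1, 0, 0, -0.01, 0],
    [0.4, 0, 0, -0.01, 0],
    [0, 0, 0, -0.01, 0],
    [0, 0, 0, -0.01, 0],
    [0, 0, 0, 0.3, 0],
    [0, 0, 0, 0.8, 0],
    [0, 0, 0, 1, 0],
  ],
)

```text
time: 16.6
tool_pos: [0.4429, 0.0358, 0.2527]
ee_rot: [2.22, 2.218, 0.006]
wrist_force: [1.0, 0.5, -0.7]
grip_width: 1.002
```

>>> step_arm(
  plan=[
    [0, 0, 0.5, 0.3, 0],
    [0, 0.1, 1, 0.3, 0],
    [0, 0.2, 1, 0.3, 0],
  ],
)

```text
time: 16.98
tool_pos: [0.4618, 0.1386, 0.2795]
ee_rot: [-2.216, -2.226, -0.002]
wrist_force: [0.2, 0.3, 0.5]
grip_width: 0.997
```

>>> step_arm(
  plan=[
    [0, 0.1, 0.5, 0, 0],
    [0, 0.2, 1, 0, 0],
    [0, 0.3, 1, 0, 0],
    [0, 0.3, 1, 0, 0],
  ],
)

```text
time: 17.48
tool_pos: [0.4923, 0.2347, 0.2784]
ee_rot: [2.224, 2.219, -0.003]
wrist_force: [-0.9, 0.4, -0.9]
grip_width: 1.004
```

```bash
python3 - <<'E'
from h import *
s=snap('top','pics/t4.png');crop(s,95,170,250,110,3.2,'pics/t4c.png')
s=snap('side');crop(s,215,125,150,265,2.2,'pics/s8.png')
E
python3 st.py
```

```text
t 17.57 pos [0.4919 0.2343 0.2791] jawdir [ 1.    -0.003 -0.001] grip 1.001 F [-0.68 -0.4   0.28] q [ 0.34  0.07  1.29 -0.    1.78  0.34]
```

View pics/t4c.png

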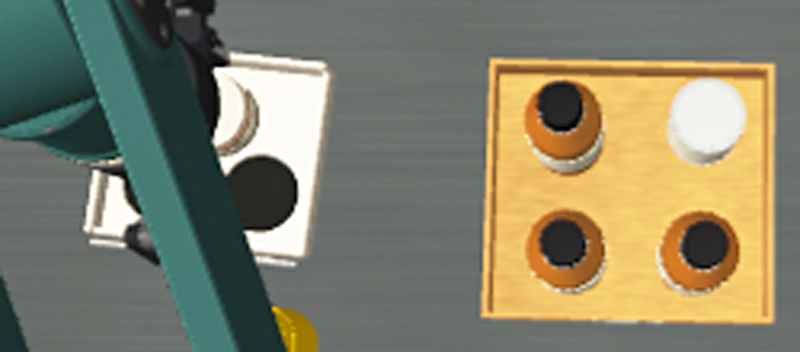

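View pics/s8.png

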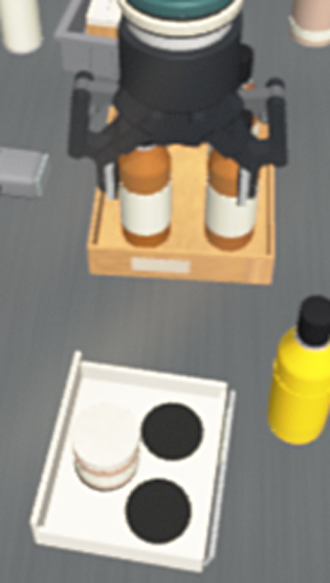

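Three bottles and the tin stand in the tray, and both front pads are exposed in the side view. Measuring the pads and the jar.

```bash
python3 - <<'E'
from h import *
s=snap('side')
for c in caps(s,(215,290,110,90),60): print(c,onz(s,*c[0],.004))
k=2.2
print('jar side lid',onz(s,215+105/k,125+433/k,.054))
# display corners side view
g=s['img'].astype(int)[285:390,225:330]; m=(g.min(2)>150).astype(np.uint8)
print(cv2.minAreaRect(cv2.findNonZero(m)))
crop(s,225,280,110,110,6,'pics/s9.png')
E
```

```text
(array([292.69565217, 320.70948617]), np.int32(506), array([280, 309,  26,  24])) [0.49197561 0.27366084 0.004     ]
(array([286.46042003, 356.8901454 ]), np.int32(619), array([273, 343,  28,  28])) [0.50005537 0.34915338 0.004     ]
jar side lid [0.54763943 0.30477411 0.054     ]
((51.32000732421875, 49.74000549316406), (85.32836151123047, 88.8166275024414), 10.30484676361084)
```

View pics/s9.png

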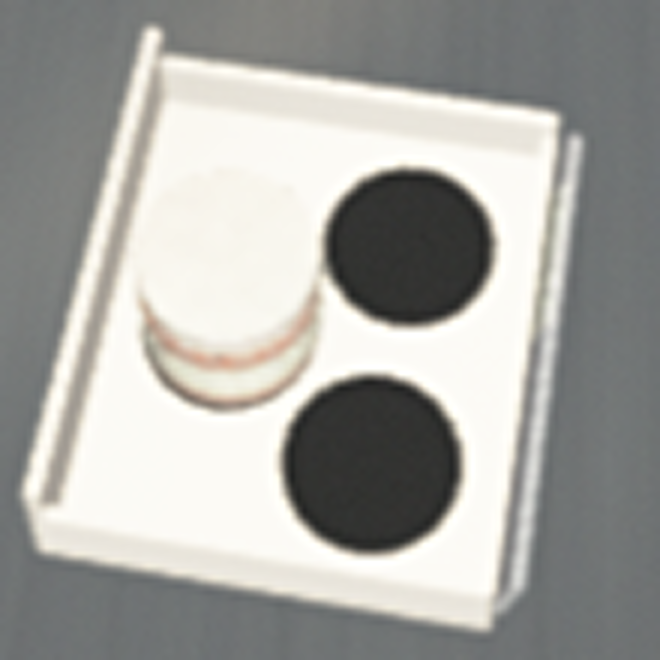

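Pads at (0.492,0.274) and (0.500,0.349), so display yaw is about −0.106 and the back pad about (0.550,0.306). Jar is at (0.549,0.3025). The back wall leaves no room for a finger in x, so I'll turn the jaws to the display's y.

>>> step_arm(
  plan=[
    [0, 0.3, 0.3, 0, 0.09],
    [0, 0.57, 0.68, 0, 0.18],
    [0, 0.57, 0.68, 0, 0.27],
    [0, 0.57, 0.68, 0, 0.36],
    [0, 0.57, 0.68, 0, 0.45],
    [0, 0.57, 0.68, 0, 0.54],
    [0, 0.57, 0.68, 0, 0.63],
    [0, 0.57, 0.68, 0, 0.72],
  ],
)

```text
time: 18.62
tool_pos: [0.5488, 0.3024, 0.2799]
ee_rot: [0.2, 3.135, 0.0]
wrist_force: [-0.3, -0.0, 0.6]
grip_width: 1.001
```

>>> step_arm(
  plan=[
    [0, 0, 0, 0, 0.01],
    [0, 0, 0, -0.5, 0.01],
    [0, 0, 0, -0.9, 0.01],
    [0, 0, 0, -1, 0.01],
    [0, 0, 0, -1, 0.01],
  ],
)

```text
time: 19.25
tool_pos: [0.5488, 0.3035, 0.1797]
ee_rot: [-0.178, -3.136, 0.0]
wrist_force: [0.3, -0.4, 0.1]
grip_width: 1.002
```

>>> step_arm(
  plan=[
    [0, 0, 0, -0.5, 0],
    [0, 0, 0, -0.8, 0],
    [0, 0, 0, -0.8, 0],
    [0, 0, 0, -0.8, 0],
  ],
)

```text
time: 19.75
tool_pos: [0.5505, 0.3046, 0.1028]
ee_rot: [0.176, 3.132, 0.004]
wrist_force: [0.1, 0.4, 0.4]
grip_width: 1.006
```

```bash
python3 - <<'E'
from h import *
t=snap('wrist','pics/w3.png');s=snap('side');crop(s,195,225,150,165,3.6,'pics/s10.png')
E
python3 st.py
```

```text
t 19.85 pos [0.5505 0.3046 0.1029] jawdir [0.112 0.994 0.003] grip 1.001 F [-0.46 -0.87  0.34] q [ 0.42  0.31  1.36  0.    1.46 -1.04]
```

View pics/w3.png

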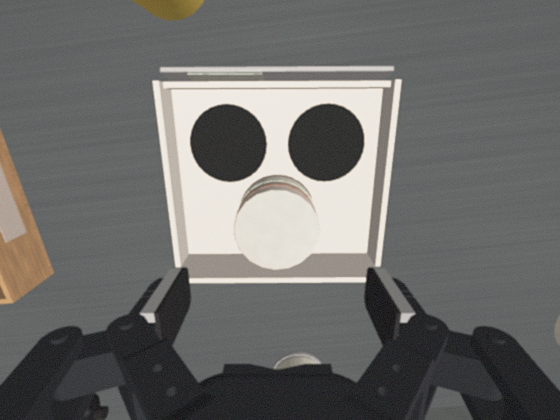

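View pics/s10.png

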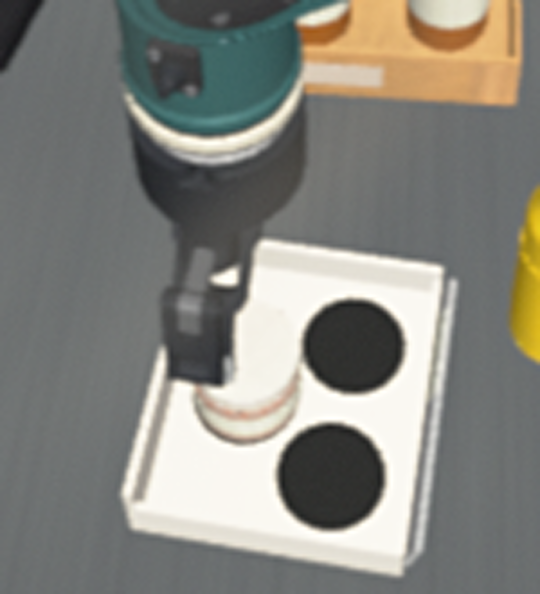

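Jar lid is centred between the fingers (wrist column 277, pads at (228,142) and (326,142)). Cross-checking with the wrist calibration.

```bash
python3 - <<'E'
from h import *
w=snap('wrist')
print('lid',onz(w,277,228,.054),'pads',[onz(w,*c[0],.004) for c in caps(w,(180,95,195,95),60)])
E
python3 st.py
```

```text
lid [0.5472902  0.30358916 0.054     ] pads [array([0.4914199 , 0.27137593, 0.004     ]), array([0.49967109, 0.34736549, 0.004     ])]
t 19.9 pos [0.5502 0.3045 0.1024] jawdir [0.112 0.994 0.003] grip 1.003 F [0.35 0.05 0.47] q [ 0.42  0.31  1.36  0.    1.46 -1.04]
```

>>> step_arm(
  plan=[
    [0, -0.01, 0, -0.3, 0],
    [0, -0.01, 0, -0.6, 0],
    [0, -0.01, 0, -0.75, 0],
    [0, -0.01, 0, -0.85, 0],
    [0, -0.01, 0, -0.9, 0],
    [0, -0.01, 0, -0.9, 0],
  ],
)

```text
time: 20.65
tool_pos: [0.548, 0.304, 0.0098]
ee_rot: [0.175, 3.136, 0.001]
wrist_force: [0.0, 0.5, 0.3]
grip_width: 1.0
```

```bash
python3 - <<'E'
from h import *
t=snap('wrist','pics/w4.png');s=snap('side');crop(s,195,225,150,165,3.6,'pics/s11.png')
E
python3 st.py
```

```text
t 20.75 pos [0.5483 0.3041 0.0103] jawdir [0.112 0.994 0.001] grip 0.994 F [-0.2  -0.07 -0.14] q [ 0.42  0.39  1.46  0.    1.29 -1.04]
```

View pics/w4.png

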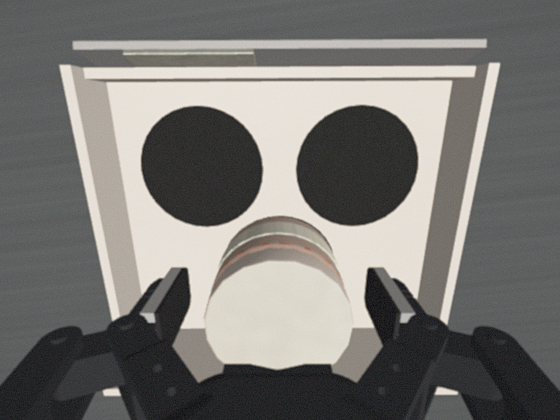

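View pics/s11.png

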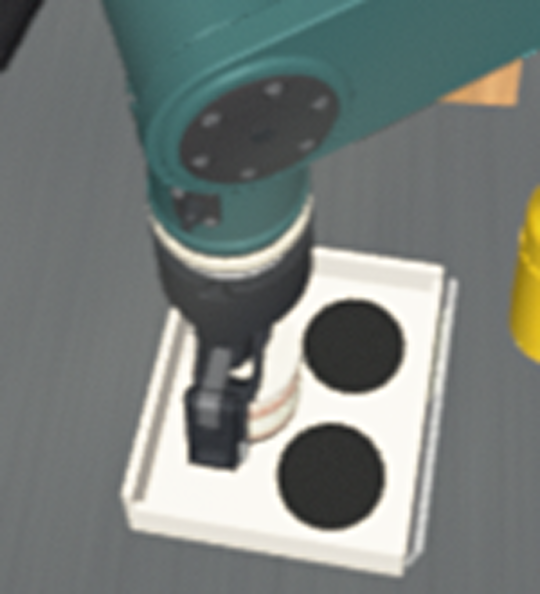

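The jar is centred between the open fingers (wrist columns 205–350, fingers at 188 and 367). Gripping.

>>> step_arm(
  plan=[
    [0.2, 0, 0, 0, 0],
    [0.5, 0, 0, 0, 0],
    [1, 0, 0, 0, 0],
    [1, 0, 0, 0, 0],
    [1, 0, 0, 0, 0],
  ],
  squeeze=40,
)

```text
time: 21.38
tool_pos: [0.5482, 0.3041, 0.0102]
ee_rot: [0.175, 3.135, 0.001]
wrist_force: [0.3, -0.4, 4.8]
grip_width: 0.692
```

>>> step_arm(
  plan=[
    [1, 0, 0, 0.1, 0],
    [1, 0, 0, 0.3, 0],
    [1, 0, 0, 0.6, 0],
    [1, 0, 0, 1, 0],
    [1, 0, 0, 1, 0],
  ],
)

```text
time: 22.0
tool_pos: [0.5504, 0.305, 0.1152]
ee_rot: [0.175, 3.127, 0.007]
wrist_force: [0.6, 1.0, -1.4]
grip_width: 0.692
```

>>> step_arm(
  plan=[
    [1, 0, 0, 0.3, 0],
    [1, 0, 0, 0.7, 0],
    [1, 0, 0, 1, 0],
    [1, 0, 0, 1, 0],
  ],
)

```text
time: 22.5
tool_pos: [0.5487, 0.3042, 0.2117]
ee_rot: [0.175, 3.132, 0.004]
wrist_force: [0.2, -0.1, -1.4]
grip_width: 0.696
```

```bash
python3 - <<'E'
from h import *
s=snap('side','pics/s12.png')
E
python3 st.py
```

```text
t 22.55 pos [0.5477 0.3038 0.2091] jawdir [0.112 0.994 0.   ] grip 0.696 F [-0.45 -0.84 -3.36] q [ 0.42  0.26  1.21  0.    1.67 -1.04]
```

View pics/s12.png

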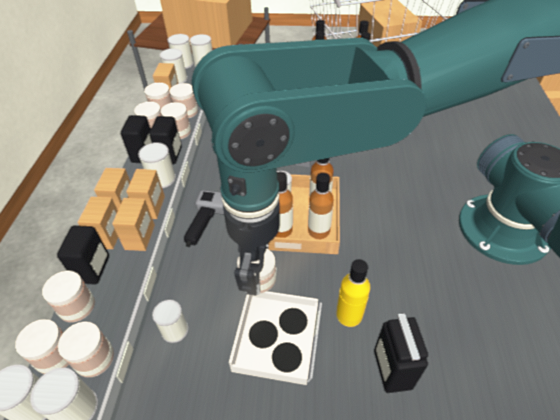

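The jar is lifted, and all three pads are visible: back pad at about (263,334) in the side view. Measuring it, then carrying the jar high over the tray.

```bash
python3 - <<'E'
from h import *
s=snap('side')
for c in caps(s,(230,295,90,80),60): print(c[0],c[2],onz(s,*c[0],.004))
E
```

```text
[292.69565217 320.70948617] [280 309  26  24] [0.49197561 0.27366084 0.004     ]
[262.84898711 333.9907919 ] [250 322  27  25] [0.5496725 0.3057927 0.004    ]
[286.44122383 356.86151369] [273 343  28  28] [0.50009538 0.34909998 0.004     ]
```

>>> step_arm(
  plan=[
    [1, 0, 0, 0.3, 0],
    [1, 0, -0.2, 0.6, 0],
    [1, 0, -0.6, 0.7, 0],
    [1, 0, -1, 0.7, 0],
  ],
)

```text
time: 23.1
tool_pos: [0.5473, 0.2029, 0.2774]
ee_rot: [-0.174, -3.134, 0.002]
wrist_force: [0.5, 0.2, -1.1]
grip_width: 0.694
```

>>> step_arm(
  plan=[
    [1, 0, -0.4, 0, 0],
    [1, 0, -0.8, 0, 0],
    [1, -0.1, -1, 0, 0],
  ],
)

```text
time: 23.48
tool_pos: [0.5367, 0.1019, 0.276]
ee_rot: [-0.179, -3.131, 0.001]
wrist_force: [0.4, -0.1, -1.4]
grip_width: 0.69
```

>>> step_arm(
  plan=[
    [1, 0, -0.4, 0, 0],
    [1, 0, -0.8, 0, 0],
    [1, -0.1, -1, 0, 0],
  ],
)

```text
time: 23.85
tool_pos: [0.5268, 0.0027, 0.2772]
ee_rot: [-0.177, -3.133, -0.001]
wrist_force: [-1.0, 0.2, -2.0]
grip_width: 0.692
```

>>> step_arm(
  plan=[
    [1, 0, -0.4, 0, 0],
    [1, 0, -0.8, 0, 0],
    [1, -0.1, -1, 0, 0],
  ],
)

```text
time: 24.22
tool_pos: [0.5169, -0.0971, 0.2771]
ee_rot: [-0.177, -3.133, -0.002]
wrist_force: [-0.0, 0.1, -2.0]
grip_width: 0.696
```

>>> step_arm(
  plan=[
    [1, 0, -0.4, 0, 0],
    [1, 0, -0.8, 0, 0],
    [1, -0.1, -1, 0, 0],
  ],
)

```text
time: 24.6
tool_pos: [0.507, -0.197, 0.2769]
ee_rot: [-0.176, -3.133, -0.003]
wrist_force: [1.0, -0.0, -3.1]
grip_width: 0.695
```

>>> step_arm(
  plan=[
    [1, 0, -0.4, 0, 0],
    [1, 0, -0.8, 0, 0],
    [1, -0.03, -1, 0, 0],
    [1, -0.03, -1, 0, 0],
    [1, -0.03, -1, 0, 0],
  ],
)

```text
time: 25.22
tool_pos: [0.5048, -0.2948, 0.279]
ee_rot: [-0.174, -3.136, -0.002]
wrist_force: [-0.5, -0.2, -1.8]
grip_width: 0.691
```

```bash
python3 st.py; python3 - <<'E'
from h import *
w=snap('wrist','pics/w5.png');t=snap('top','pics/t5.png')
E
```

```text
t 25.23 pos [ 0.5048 -0.2948  0.279 ] jawdir [0.11  0.994 0.002] grip 0.691 F [-0.47 -0.2  -1.8 ] q [-0.63  0.16  1.19  0.    1.79 -2.09]
```

View pics/w5.png

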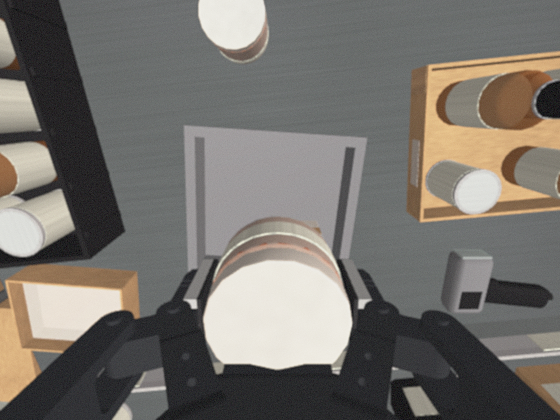

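View pics/t5.png

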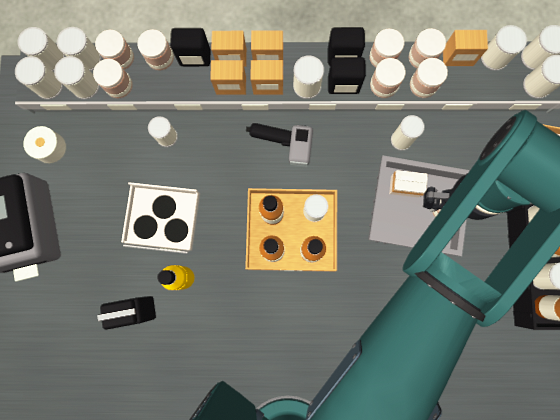

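The view confirms the jar is held level above the crate's front half, and the display is empty with three pads. Lowering into the crate.

>>> step_arm(
  plan=[
    [1, -0.02, -0.08, -0.2, 0],
    [1, -0.02, -0.08, -0.6, 0],
    [1, -0.02, -0.08, -1, 0],
  ],
)

```text
time: 25.7
tool_pos: [0.5032, -0.3032, 0.1791]
ee_rot: [0.173, 3.135, -0.001]
wrist_force: [0.8, 0.1, -2.5]
grip_width: 0.692
```

>>> step_arm(
  plan=[
    [1, 0, 0, -0.4, 0],
    [1, 0, 0, -0.7, 0],
    [1, 0, 0, -0.9, 0],
    [1, 0, 0, -0.9, 0],
    [1, 0, 0, -0.9, 0],
  ],
)

```text
time: 26.32
tool_pos: [0.5035, -0.3041, 0.0908]
ee_rot: [0.174, 3.135, -0.002]
wrist_force: [0.6, -0.3, -1.7]
grip_width: 0.694
```

```bash
python3 st.py; python3 - <<'E'
from h import *
w=snap('wrist','pics/w6.png');t=snap('side');crop(t,230,80,150,110,5,'pics/s13.png')
E
```

```text
t 26.32 pos [ 0.5035 -0.3041  0.0908] jawdir [ 0.111  0.994 -0.001] grip 0.694 F [ 0.55 -0.27 -1.73] q [-0.64  0.24  1.48  0.    1.42 -2.1 ]
```

View pics/w6.png

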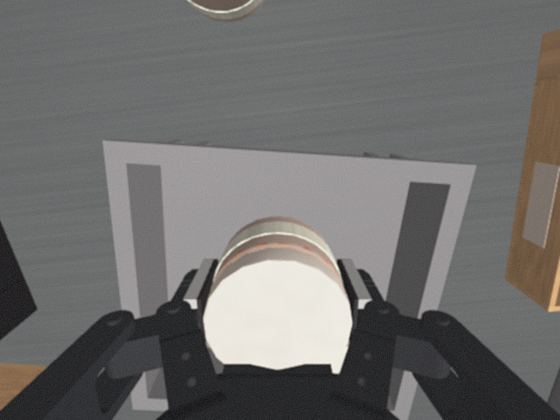

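View pics/s13.png

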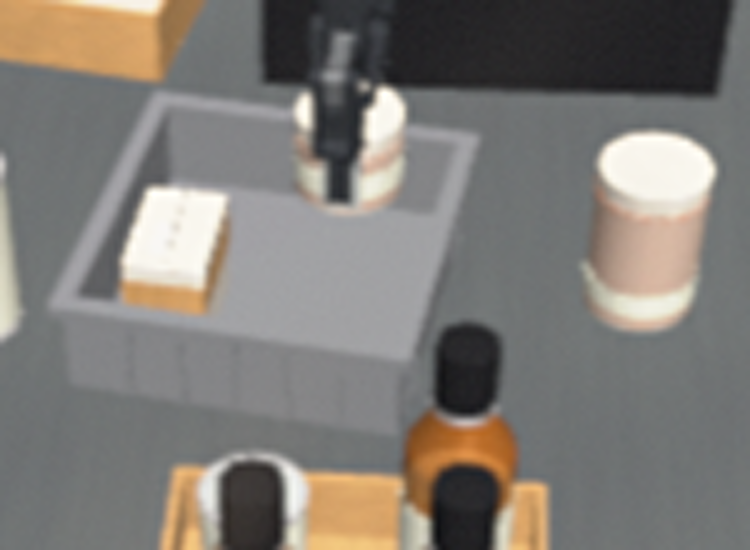

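The jar is centred over the free half of the crate, away from the carton. Lowering to the floor.

>>> step_arm(
  plan=[
    [1, 0, 0, -0.25, 0],
    [1, 0, 0, -0.5, 0],
    [1, 0, 0, -0.62, 0],
    [1, 0, 0, -0.7, 0],
    [1, 0, 0, -0.74, 0],
    [1, 0, 0, -0.77, 0],
    [1, 0, 0, -0.78, 0],
    [1, 0, 0, -0.78, 0],
  ],
)

```text
time: 27.42
tool_pos: [0.5028, -0.3043, 0.0116]
ee_rot: [0.175, 3.136, -0.0]
wrist_force: [-0.2, 0.5, -1.7]
grip_width: 0.695
```

```bash
python3 st.py
```

```text
t 27.43 pos [ 0.5028 -0.3043  0.0116] jawdir [ 0.112  0.994 -0.   ] grip 0.695 F [-0.23  0.52 -1.73] q [-0.64  0.31  1.56  0.    1.27 -2.1 ]
```

>>> step_arm(
  plan=[
    [1, 0, 0, -0.01, 0],
    [1, 0, 0, -0.02, 0],
    [1, 0, 0, -0.02, 0],
  ],
)

```text
time: 27.8
tool_pos: [0.503, -0.3044, 0.0112]
ee_rot: [0.175, 3.136, -0.001]
wrist_force: [-3.5, 1.2, 5.2]
grip_width: 0.697
```

```bash
python3 st.py
```

```text
t 27.8 pos [ 0.503  -0.3044  0.0112] jawdir [ 0.111  0.994 -0.   ] grip 0.697 F [-3.47  1.16  5.24] q [-0.64  0.31  1.56  0.    1.27 -2.1 ]
```

Contact: the force has swung to +5 N, so the jar is on the floor. Releasing and rising straight up.

>>> step_arm(
  plan=[
    [0.3, 0, 0, 0.01, 0],
    [0, 0, 0, 0.01, 0],
    [0, 0, 0, 0.01, 0],
    [0, 0, 0, 0.01, 0],
    [0, 0, 0, 0.3, 0],
    [0, 0, 0, 0.7, 0],
    [0, 0, 0, 1, 0],
  ],
)

```text
time: 28.68
tool_pos: [0.5031, -0.3045, 0.1111]
ee_rot: [0.175, 3.135, -0.001]
wrist_force: [0.0, -0.7, -0.3]
grip_width: 1.0
```

>>> step_arm(
  plan=[
    [0, 0, 0, 0.5, 0],
    [0, 0, 0, 1, 0],
    [0, 0, 0, 1, 0],
  ],
)

```text
time: 29.05
tool_pos: [0.5049, -0.3057, 0.2158]
ee_rot: [0.175, 3.127, -0.01]
wrist_force: [0.8, 0.2, 0.2]
grip_width: 0.999
```

```bash
python3 st.py; python3 - <<'E'
from h import *
w=snap('wrist','pics/w7.png');t=snap('side');crop(t,230,80,150,110,5,'pics/s14.png')
E
```

```text
t 29.05 pos [ 0.5049 -0.3057  0.2158] jawdir [ 0.112  0.994 -0.006] grip 0.999 F [0.82 0.16 0.21] q [-0.64  0.17  1.31  0.    1.65 -2.1 ]
```

View pics/s14.png

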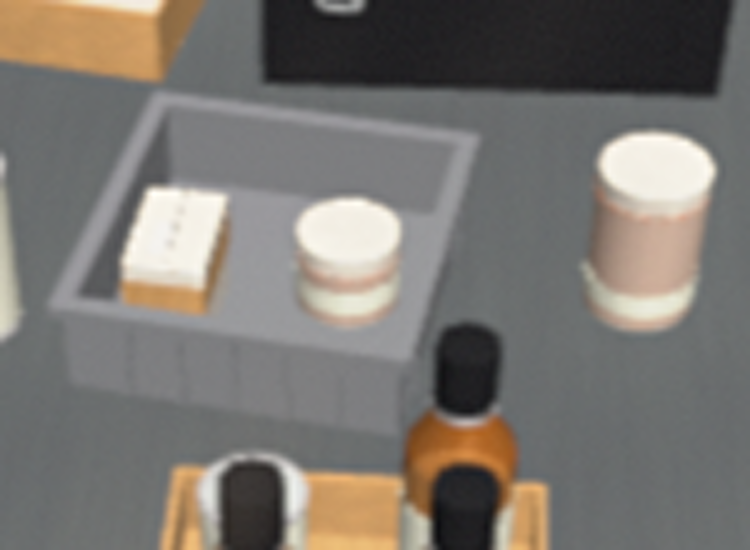

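The jar stands upright in the crate at crop (348,260), and the carton is unmoved. Next is the new bottle, re-measured from the top view on the way.

>>> step_arm(
  plan=[
    [0, 0, 0.2, 0.4, -0.09],
    [0, 0, 0.7, 0.7, -0.18],
    [0, 0, 1, 0.7, -0.27],
    [0, 0, 1, 0.7, -0.36],
    [0, 0, 1, 0.7, -0.45],
    [0, 0, 1, 0.7, -0.54],
    [0, 0, 1, 0.7, -0.63],
    [0, 0, 1, 0.7, -0.72],
  ],
)

```text
time: 30.15
tool_pos: [0.502, -0.2038, 0.2764]
ee_rot: [-2.203, -2.232, 0.002]
wrist_force: [1.2, -0.4, 0.1]
grip_width: 0.997
```

>>> step_arm(
  plan=[
    [0, 0, 0.5, 0, -0.01],
    [0, 0.1, 1, 0, -0.01],
    [0, 0.1, 1, 0, -0.01],
  ],
)

```text
time: 30.52
tool_pos: [0.5123, -0.1011, 0.2769]
ee_rot: [-2.214, -2.223, 0.002]
wrist_force: [0.3, -1.0, 0.4]
grip_width: 1.002
```

```bash
python3 st.py; python3 - <<'E'
from h import *
t=snap('top','pics/t6.png')
for c in caps(t,(250,190,80,75),60): print(c, onz(t,*c[0],.167))
E
```

```text
t 30.52 pos [ 0.5123 -0.1011  0.2769] jawdir [ 1.     0.004 -0.004] grip 1.002 F [ 0.3  -0.98  0.38] q [-0.3   0.02  1.35  0.    1.77 -0.31]
(array([269.96875, 202.99375]), np.int32(160), array([264, 196,  13,  15])) [0.53100273 0.03544739 0.167     ]
(array([270.84931507, 245.69863014]), np.int32(146), array([265, 239,  13,  14])) [0.44160108 0.03289644 0.167     ]
(array([316.21551724, 246.74137931]), np.int32(116), array([311, 240,  11,  14])) [ 0.4398073  -0.06076747  0.167     ]
```

View pics/t6.png

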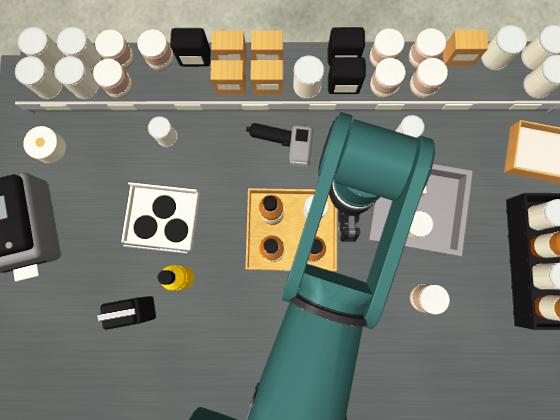

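The single-view measure of A (0.0329 against 0.0358 placed) suggests a +2 mm y correction, so the new bottle is at about (0.531,0.037).

>>> step_arm(
  plan=[
    [0, 0.1, 0.5, 0, 0],
    [0, 0.19, 1, 0, 0],
    [0, 0.19, 1, 0, 0],
  ],
)

```text
time: 30.95
tool_pos: [0.5316, -0.0025, 0.2776]
ee_rot: [-2.217, -2.222, 0.002]
wrist_force: [-0.8, -0.0, 0.4]
grip_width: 1.004
```

>>> step_arm(
  plan=[
    [0, 0, 0.37, 0, 0],
    [0, 0, 0.37, 0, 0],
    [0, 0, 0.37, -0.4, 0],
    [0, 0, 0.37, -0.8, 0],
    [0, 0, 0.37, -0.9, 0],
    [0, 0, 0.37, -0.9, 0],
  ],
)

```text
time: 31.7
tool_pos: [0.5316, 0.0316, 0.189]
ee_rot: [-2.224, -2.218, 0.002]
wrist_force: [-0.6, 0.7, 0.4]
grip_width: 1.001
```

>>> step_arm(
  plan=[
    [0, 0, 0, -0.2, 0],
    [0, 0, 0, -0.37, 0],
    [0, 0, 0, -0.37, 0],
    [0, 0, 0, -0.37, 0],
  ],
)

```text
time: 32.2
tool_pos: [0.5322, 0.0327, 0.1533]
ee_rot: [2.222, 2.219, 0.002]
wrist_force: [0.0, -0.1, 0.1]
grip_width: 0.999
```

```bash
python3 st.py; python3 - <<'E'
from h import *
w=snap('wrist','pics/w8.png');t=snap('side');crop(t,220,120,150,140,4,'pics/s15.png')
E
```

```text
t 32.2 pos [0.5322 0.0327 0.1533] jawdir [ 1.    -0.001  0.002] grip 0.999 F [ 0.03 -0.15  0.14] q [-0.04  0.08  1.54 -0.    1.53 -0.04]
```

View pics/w8.png

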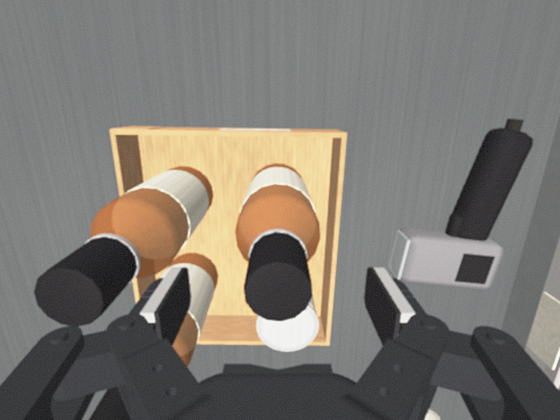

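View pics/s15.png

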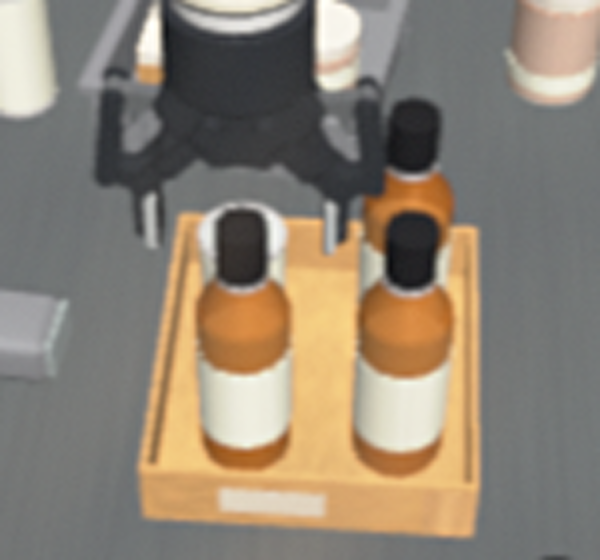

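The cap is centred in x (column 280). The tool is 4 mm short in y and 4 mm high, so I'm correcting that before closing.

>>> step_arm(
  plan=[
    [0, -0.01, 0.04, -0.04, 0],
    [0, -0.01, 0.04, -0.04, 0],
    [0, -0.01, 0.04, -0.04, 0],
  ],
)

```text
time: 32.67
tool_pos: [0.5306, 0.0369, 0.1483]
ee_rot: [2.222, 2.221, -0.0]
wrist_force: [-0.0, 0.1, -0.7]
grip_width: 0.999
```

>>> step_arm(
  plan=[
    [0.4, 0, 0, 0, 0],
    [1, 0, 0, 0, 0],
    [1, 0, 0, 0, 0],
    [1, 0, 0, 0, 0],
    [1, 0, 0, 0, 0],
    [1, 0, 0, 0, 0],
  ],
  squeeze=40,
)

```text
time: 33.42
tool_pos: [0.531, 0.0368, 0.1485]
ee_rot: [2.222, 2.22, 0.001]
wrist_force: [1.5, 0.1, 0.2]
grip_width: 0.342
```

```bash
python3 st.py
```

```text
t 33.42 pos [0.531  0.0368 0.1485] jawdir [ 1.    -0.001  0.001] grip 0.342 F [1.51 0.05 0.19] q [-0.04  0.08  1.55 -0.    1.52 -0.04]
```

>>> step_arm(
  plan=[
    [1, 0, 0, 0.1, 0],
    [1, 0, 0, 0.3, 0],
    [1, 0, 0, 0.6, 0],
    [1, 0, 0, 1, 0],
    [1, 0, 0, 1, 0],
  ],
)

```text
time: 34.05
tool_pos: [0.5322, 0.0368, 0.252]
ee_rot: [2.219, 2.217, 0.008]
wrist_force: [1.0, -0.0, -3.6]
grip_width: 0.34
```

>>> step_arm(
  plan=[
    [1, 0, 0.15, 0, 0],
    [1, 0, 0.45, 0, 0],
    [1, 0, 0.8, 0, 0],
    [1, 0, 1, 0, 0],
  ],
)

```text
time: 34.55
tool_pos: [0.5292, 0.1389, 0.2453]
ee_rot: [-2.218, -2.22, 0.006]
wrist_force: [0.1, 0.4, -4.2]
grip_width: 0.343
```

>>> step_arm(
  plan=[
    [1, 0.1, 0.35, 0, 0],
    [1, 0.19, 0.7, 0, 0],
    [1, 0.19, 1, 0, 0],
  ],
)

```text
time: 34.92
tool_pos: [0.5493, 0.2381, 0.246]
ee_rot: [-2.221, -2.22, 0.005]
wrist_force: [0.6, -0.6, -3.0]
grip_width: 0.342
```

>>> step_arm(
  plan=[
    [1, 0, 0.35, 0, 0],
    [1, 0, 0.6, 0, 0],
    [1, 0, 0.68, 0, 0],
    [1, 0, 0.68, 0, 0],
    [1, 0, 0.68, -0.3, 0],
    [1, 0, 0.68, -0.6, 0],
    [1, 0, 0.68, -0.8, 0],
    [1, 0, 0.68, -0.8, 0],
  ],
)

```text
time: 35.92
tool_pos: [0.5485, 0.3028, 0.1656]
ee_rot: [-2.223, -2.217, 0.009]
wrist_force: [-0.1, -0.3, -3.2]
grip_width: 0.341
```

```bash
python3 st.py; python3 - <<'E'
from h import *
t=snap('side');crop(t,205,225,150,165,3.6,'pics/s16.png')
E
python3 st.py
```

```text
t 35.92 pos [0.5485 0.3028 0.1656] jawdir [ 1.    -0.003 -0.005] grip 0.341 F [-0.13 -0.33 -3.19] q [ 0.41  0.28  1.27 -0.    1.59  0.42]
t 35.98 pos [0.5495 0.3035 0.1676] jawdir [ 1.    -0.002 -0.002] grip 0.338 F [-0.17  0.3  -3.28] q [ 0.41  0.28  1.27 -0.    1.59  0.42]
```

View pics/s16.png

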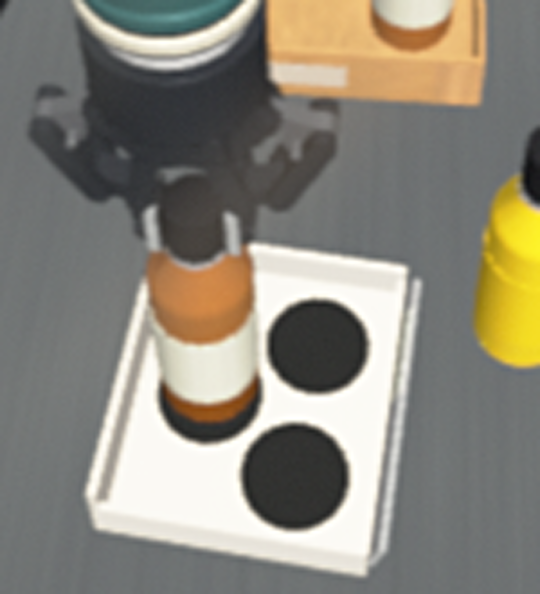

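The new bottle hangs above the back pad with the pad visible evenly around its base. Lowering.

>>> step_arm(
  plan=[
    [1, 0, 0.01, -0.08, 0],
    [1, 0, 0.01, -0.15, 0],
    [1, 0, 0.01, -0.18, 0],
    [1, 0, 0.01, -0.2, 0],
    [1, 0, 0.01, -0.2, 0],
  ],
)

```text
time: 36.6
tool_pos: [0.5498, 0.3059, 0.1486]
ee_rot: [2.222, 2.22, 0.001]
wrist_force: [0.0, 0.3, -4.6]
grip_width: 0.343
```

```bash
python3 st.py
```

```text
t 36.6 pos [0.5498 0.3059 0.1486] jawdir [ 1.    -0.001  0.001] grip 0.343 F [ 0.01  0.31 -4.6 ] q [ 0.42  0.29  1.3  -0.    1.55  0.42]
```

Still carrying weight; going down a touch more.

>>> step_arm(
  plan=[
    [1, 0, -0.005, -0.01, 0],
    [1, 0, -0.005, -0.02, 0],
    [1, 0, -0.005, -0.02, 0],
  ],
)

```text
time: 36.98
tool_pos: [0.5501, 0.3058, 0.1485]
ee_rot: [2.222, 2.22, 0.004]
wrist_force: [-2.4, 0.7, 6.0]
grip_width: 0.338
```

```bash
python3 st.py
```

```text
t 36.98 pos [0.5501 0.3058 0.1485] jawdir [ 1.    -0.001  0.002] grip 0.338 F [-2.43  0.65  6.03] q [0.42 0.29 1.3  0.   1.55 0.42]
```

Seated. Releasing and fetching A.

>>> step_arm(
  plan=[
    [0.4, 0, 0, 0.01, 0],
    [0, 0, 0, 0.01, 0],
    [0, 0, 0, 0.01, 0],
    [0, 0, 0, 0.01, 0],
    [0, 0, 0, 0.4, 0],
    [0, 0, 0, 0.9, 0],
    [0, 0, 0, 1, 0],
  ],
)

```text
time: 37.85
tool_pos: [0.5513, 0.306, 0.2517]
ee_rot: [2.22, 2.218, 0.013]
wrist_force: [0.2, 0.5, 0.8]
grip_width: 1.004
```

>>> step_arm(
  plan=[
    [0, -0.2, -0.5, 0.3, 0],
    [0, -0.4, -1, 0.3, 0],
    [0, -0.4, -1, 0.3, 0],
  ],
)

```text
time: 38.22
tool_pos: [0.5086, 0.2028, 0.2761]
ee_rot: [2.226, 2.216, -0.002]
wrist_force: [0.8, -0.3, 0.3]
grip_width: 1.0
```

>>> step_arm(
  plan=[
    [0, -0.3, -0.5, 0, 0],
    [0, -0.6, -1, 0, 0],
    [0, -0.68, -1, 0, 0],
  ],
)

```text
time: 38.6
tool_pos: [0.4407, 0.1037, 0.2757]
ee_rot: [-2.226, -2.216, 0.001]
wrist_force: [-0.3, 0.6, 0.4]
grip_width: 1.001
```

>>> step_arm(
  plan=[
    [0, 0, -0.4, 0, 0],
    [0, 0, -0.7, 0, 0],
    [0, 0, -0.7, 0, 0],
    [0, 0, -0.7, 0, 0],
    [0, 0, -0.7, 0, 0],
  ],
)

```text
time: 39.22
tool_pos: [0.4419, 0.0365, 0.2761]
ee_rot: [-2.22, -2.222, -0.0]
wrist_force: [-0.3, -0.5, 0.3]
grip_width: 1.003
```

```bash
python3 st.py; python3 - <<'E'
from h import *
t=snap('top');crop(t,95,170,130,100,6,'pics/t7.png')
s=snap('side');crop(s,205,225,150,165,3.6,'pics/s17.png')
c=caps(t,(110,190,90,60),60);print(c)
print([onz(t,*p[0],.167) for p in c])
E
```

```text
t 39.23 pos [0.4419 0.0365 0.2761] jawdir [ 1.     0.001 -0.   ] grip 1.003 F [-0.26 -0.47  0.34] q [-0.05 -0.16  1.52  0.    1.78 -0.05]
[(array([142.6035503 , 194.94674556]), np.int32(169), array([134, 190,  17,  12])), (array([145.07263923, 226.73123487]), np.int32(413), array([134, 216,  23,  23])), (array([175.96618357, 230.09661836]), np.int32(414), array([165, 219,  23,  23]))]
[array([0.54749354, 0.30420742, 0.167     ]), array([0.48015429, 0.29576601, 0.167     ]), array([0.47331996, 0.23083388, 0.167     ])]
```

View pics/t7.png

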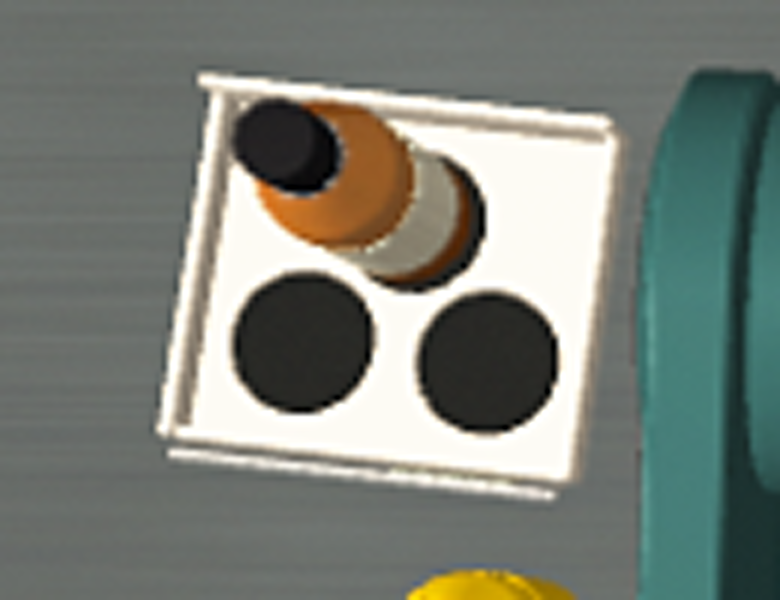

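View pics/s17.png

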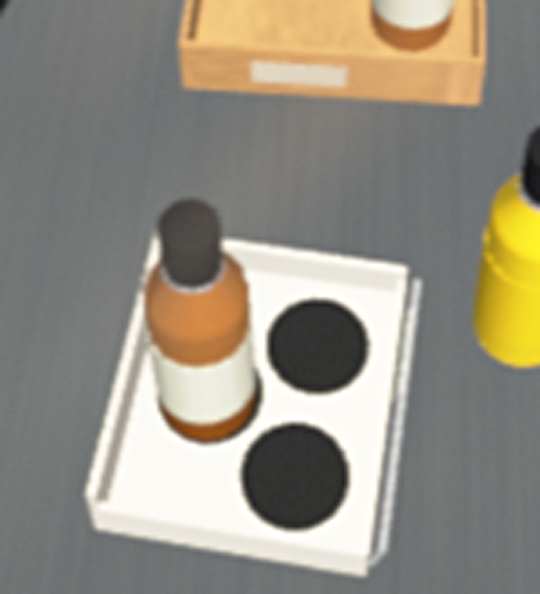

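The new bottle stands centred on the back pad (top cap at (143,195)). Descending on A at (0.442,0.036).

>>> step_arm(
  plan=[
    [0, 0, 0, -0.3, 0],
    [0, 0, 0, -0.7, 0],
    [0, 0, 0, -0.9, 0],
    [0, 0, 0, -0.9, 0],
  ],
)

```text
time: 39.83
tool_pos: [0.4405, 0.0359, 0.1845]
ee_rot: [-2.219, -2.219, 0.004]
wrist_force: [-0.1, -0.4, 0.2]
grip_width: 1.002
```

>>> step_arm(
  plan=[
    [0, 0, 0, -0.2, 0],
    [0, 0, 0, -0.37, 0],
    [0, 0, 0, -0.37, 0],
    [0, 0, 0, -0.37, 0],
  ],
)

```text
time: 40.33
tool_pos: [0.4422, 0.0354, 0.1502]
ee_rot: [2.222, 2.22, 0.002]
wrist_force: [0.7, 0.0, -0.2]
grip_width: 1.0
```

```bash
python3 st.py; python3 - <<'E'
from h import *
w=snap('wrist','pics/w9.png')
E
```

```text
t 40.33 pos [0.4422 0.0354 0.1502] jawdir [ 1.    -0.001  0.001] grip 1.0 F [ 0.65  0.01 -0.21] q [-0.05 -0.12  1.74  0.    1.52 -0.05]
```

View pics/w9.png

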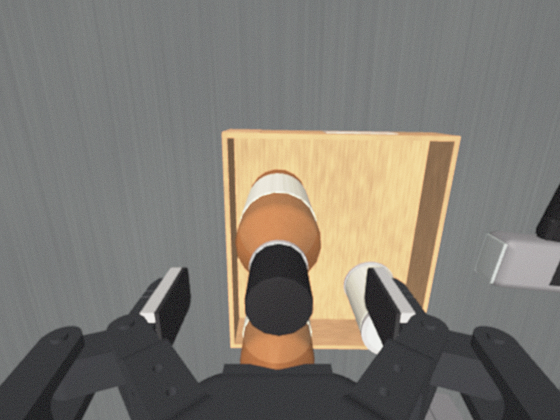

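The cap is centred at column 279. Gripping, lifting and carrying to the far front pad (0.500,0.348), staying forward of the new bottle.

>>> step_arm(
  plan=[
    [0.4, 0, 0, -0.01, 0],
    [1, 0, 0, -0.01, 0],
    [1, 0, 0, -0.01, 0],
    [1, 0, 0, -0.01, 0],
    [1, 0, 0, -0.01, 0],
    [1, 0, 0, -0.01, 0],
  ],
  squeeze=40,
)

```text
time: 41.12
tool_pos: [0.442, 0.0353, 0.1486]
ee_rot: [2.222, 2.22, 0.001]
wrist_force: [1.1, -0.1, 1.6]
grip_width: 0.341
```

>>> step_arm(
  plan=[
    [1, 0, 0, 0.1, 0],
    [1, 0, 0, 0.3, 0],
    [1, 0, 0, 0.6, 0],
    [1, 0, 0, 1, 0],
    [1, 0, 0, 1, 0],
  ],
)

```text
time: 41.75
tool_pos: [0.4432, 0.0353, 0.2517]
ee_rot: [2.219, 2.217, 0.007]
wrist_force: [0.8, -0.0, -3.1]
grip_width: 0.341
```

>>> step_arm(
  plan=[
    [1, 0, 0.15, 0, 0],
    [1, 0.05, 0.45, 0, 0],
    [1, 0.1, 0.8, 0, 0],
    [1, 0.1, 1, 0, 0],
  ],
)

```text
time: 42.25
tool_pos: [0.4503, 0.1376, 0.2453]
ee_rot: [-2.218, -2.22, 0.006]
wrist_force: [-0.0, -0.4, -3.4]
grip_width: 0.339
```

>>> step_arm(
  plan=[
    [1, 0.05, 0.35, 0, 0],
    [1, 0.1, 0.7, 0, 0],
    [1, 0.1, 1, 0, 0],
    [1, 0.1, 1, 0, 0],
  ],
)

```text
time: 42.75
tool_pos: [0.4598, 0.2376, 0.2451]
ee_rot: [-2.216, -2.222, 0.008]
wrist_force: [-0.7, -0.6, -2.4]
grip_width: 0.345
```

>>> step_arm(
  plan=[
    [1, 0.05, 0.3, 0, 0],
    [1, 0.1, 0.6, 0, 0],
    [1, 0.2, 0.85, 0, 0],
    [1, 0.38, 1, 0, 0],
    [1, 0.38, 1, 0, 0],
    [1, 0.38, 1, 0, 0],
  ],
)

```text
time: 43.5
tool_pos: [0.4989, 0.3346, 0.2468]
ee_rot: [-2.223, -2.219, 0.005]
wrist_force: [1.1, -0.2, -2.2]
grip_width: 0.346
```

```bash
python3 st.py; python3 - <<'E'
from h import *
t=snap('side');crop(t,205,195,150,195,3,'pics/s18.png')
E
python3 st.py
```

```text
t 43.5 pos [0.4989 0.3346 0.2468] jawdir [ 1.    -0.001 -0.003] grip 0.346 F [ 1.14 -0.19 -2.21] q [ 0.5   0.2   1.21 -0.    1.73  0.5 ]
t 43.55 pos [0.499  0.3346 0.2474] jawdir [ 1.    -0.002 -0.002] grip 0.343 F [ 0.56  0.82 -3.64] q [ 0.5   0.2   1.21 -0.    1.73  0.5 ]
```

View pics/s18.png

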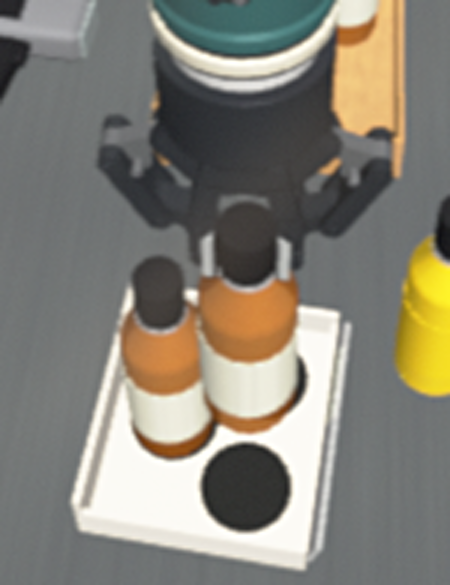

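A is held upright near the far front pad, clear of the new bottle. Shifting +13 mm in y and lowering.

>>> step_arm(
  plan=[
    [1, 0.01, 0.13, 0, 0],
    [1, 0.01, 0.13, 0, 0],
    [1, 0.01, 0.13, -0.3, 0],
    [1, 0.01, 0.13, -0.6, 0],
    [1, 0.01, 0.13, -0.8, 0],
    [1, 0.01, 0.13, -0.8, 0],
    [1, 0.01, 0.13, -0.8, 0],
  ],
)

```text
time: 44.42
tool_pos: [0.5012, 0.3486, 0.1697]
ee_rot: [2.222, 2.22, 0.003]
wrist_force: [-0.3, -0.4, -2.6]
grip_width: 0.341
```

```bash
python3 st.py; python3 - <<'E'
from h import *
t=snap('side');crop(t,205,195,150,195,3,'pics/s19.png')
E
python3 st.py
```

```text
t 44.42 pos [0.5012 0.3486 0.1697] jawdir [ 1.    -0.001  0.002] grip 0.341 F [-0.25 -0.4  -2.62] q [ 0.51  0.24  1.32 -0.    1.58  0.52]
t 44.48 pos [0.5014 0.3488 0.1702] jawdir [ 1.    -0.001  0.003] grip 0.339 F [ 0.09 -0.45 -3.93] q [ 0.51  0.24  1.32 -0.    1.58  0.52]
```

View pics/s19.png

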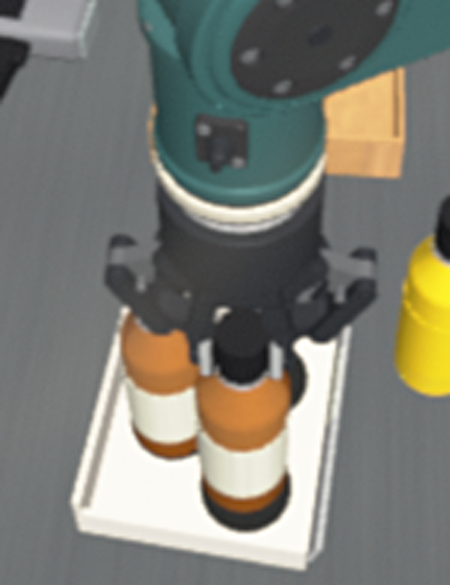

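A is above its pad, with the dark ring showing below the base. Lowering.

>>> step_arm(
  plan=[
    [1, -0.01, 0, -0.08, 0],
    [1, -0.01, 0, -0.15, 0],
    [1, -0.01, 0, -0.19, 0],
    [1, -0.01, 0, -0.21, 0],
    [1, -0.01, 0, -0.22, 0],
    [1, -0.01, 0, -0.22, 0],
  ],
)

```text
time: 45.22
tool_pos: [0.4997, 0.3484, 0.1488]
ee_rot: [2.222, 2.22, 0.002]
wrist_force: [-2.4, -1.4, 6.1]
grip_width: 0.339
```

```bash
python3 st.py
```

```text
t 45.23 pos [0.4997 0.3484 0.1488] jawdir [ 1.    -0.001  0.001] grip 0.339 F [-2.37 -1.41  6.14] q [0.52 0.25 1.35 0.   1.54 0.52]
```

Seated. Releasing and going for B.

>>> step_arm(
  plan=[
    [0.6, 0, 0, 0.02, 0],
    [0.4, 0, 0, 0.02, 0],
    [0.4, 0, 0, 0.02, 0],
    [0.4, 0, 0, 0.02, 0],
    [0.4, 0, 0, 0.4, 0],
    [0.2, 0, 0, 0.9, 0],
    [0, 0, 0, 1, 0],
  ],
)

```text
time: 46.1
tool_pos: [0.5012, 0.3492, 0.2515]
ee_rot: [2.221, 2.219, 0.013]
wrist_force: [0.3, 1.2, 0.3]
grip_width: 0.98
```

>>> step_arm(
  plan=[
    [0, 0, -0.4, 0.3, 0],
    [0, -0.2, -1, 0.3, 0],
    [0, -0.2, -1, 0.3, 0],
  ],
)

```text
time: 46.48
tool_pos: [0.4784, 0.2454, 0.2755]
ee_rot: [-2.227, -2.216, 0.003]
wrist_force: [0.6, 0.4, 0.8]
grip_width: 1.0
```

>>> step_arm(
  plan=[
    [0, -0.1, -0.5, 0, 0],
    [0, -0.2, -1, 0, 0],
    [0, -0.2, -1, 0, 0],
  ],
)

```text
time: 46.85
tool_pos: [0.4596, 0.1467, 0.2759]
ee_rot: [2.227, 2.216, -0.001]
wrist_force: [0.2, 0.2, 0.3]
grip_width: 0.998
```

>>> step_arm(
  plan=[
    [0, -0.1, -0.5, 0, 0],
    [0, -0.18, -1, 0, 0],
    [0, -0.18, -1, 0, 0],
  ],
)

```text
time: 47.22
tool_pos: [0.442, 0.0472, 0.2759]
ee_rot: [-2.226, -2.216, -0.0]
wrist_force: [-0.6, 0.9, 0.5]
grip_width: 1.004
```

>>> step_arm(
  plan=[
    [0, 0, -0.5, 0, 0],
    [0, 0, -1, 0, 0],
    [0, 0, -1, 0, 0],
    [0, 0, -1, 0, 0],
    [0, 0, -1, 0, 0],
  ],
)

```text
time: 47.85
tool_pos: [0.4421, -0.05, 0.2762]
ee_rot: [-2.219, -2.223, -0.001]
wrist_force: [0.2, 0.1, -1.3]
grip_width: 0.999
```

```bash
python3 st.py; python3 - <<'E'
from h import *
t=snap('top');crop(t,95,170,130,100,5,'pics/t8.png')
E
```

```text
t 47.85 pos [ 0.4421 -0.05    0.2762] jawdir [1.    0.002 0.   ] grip 0.999 F [ 0.25  0.1  -1.28] q [-0.24 -0.15  1.52  0.    1.78 -0.24]
```

View pics/t8.png

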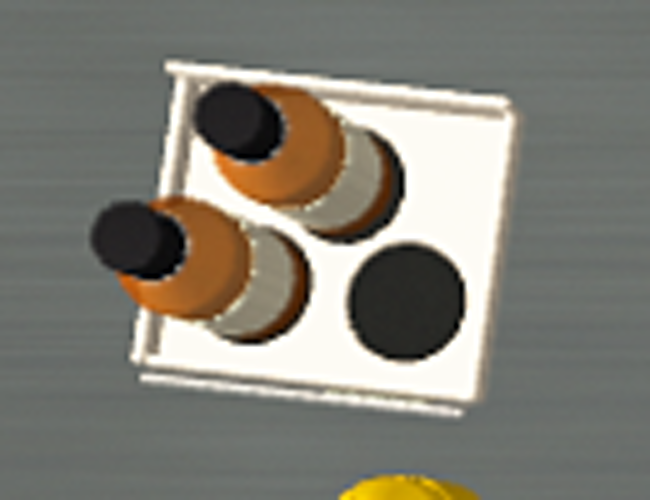

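Both bottles stand on their pads, and one front pad is free at crop (407,302). Descending on B.

>>> step_arm(
  plan=[
    [0, 0, -0.07, -0.2, 0],
    [0, 0, -0.07, -0.6, 0],
    [0, 0, -0.07, -0.9, 0],
    [0, 0, -0.07, -0.9, 0],
  ],
)

```text
time: 48.4
tool_pos: [0.4401, -0.0573, 0.1838]
ee_rot: [-2.217, -2.218, 0.004]
wrist_force: [-0.3, -0.4, -0.7]
grip_width: 1.0
```

>>> step_arm(
  plan=[
    [0, 0, 0, -0.2, 0],
    [0, 0, 0, -0.38, 0],
    [0, 0, 0, -0.38, 0],
    [0, 0, 0, -0.38, 0],
  ],
)

```text
time: 48.9
tool_pos: [0.4422, -0.0587, 0.1493]
ee_rot: [2.221, 2.22, 0.001]
wrist_force: [0.0, -0.6, -0.2]
grip_width: 0.999
```

```bash
python3 st.py; python3 - <<'E'
from h import *
w=snap('wrist','pics/w10.png')
E
```

```text
t 48.9 pos [ 0.4422 -0.0587  0.1493] jawdir [ 1.    -0.001  0.001] grip 0.999 F [ 0.01 -0.61 -0.18] q [-0.26 -0.12  1.74  0.    1.52 -0.26]
```

View pics/w10.png

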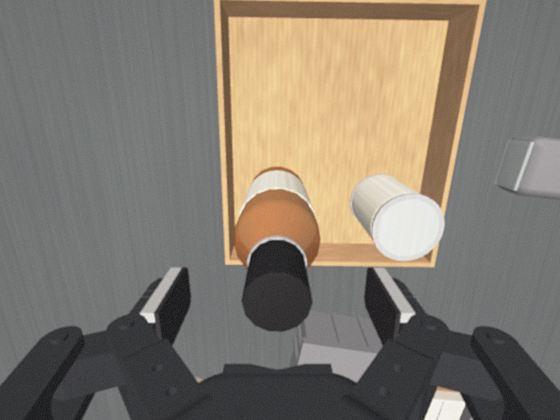

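Centred (column 277). Gripping and carrying to the near front pad (0.4915,0.2725).

>>> step_arm(
  plan=[
    [0, 0, 0.015, 0, 0],
    [0.4, 0, 0.015, 0, 0],
    [1, 0, 0.015, 0, 0],
    [1, 0, 0.015, 0, 0],
    [1, 0, 0.015, 0, 0],
    [1, 0, 0.015, 0, 0],
    [1, 0, 0.015, 0, 0],
  ],
  squeeze=40,
)

```text
time: 49.82
tool_pos: [0.4419, -0.0572, 0.1485]
ee_rot: [2.222, 2.22, 0.001]
wrist_force: [0.5, -0.8, 1.3]
grip_width: 0.337
```

>>> step_arm(
  plan=[
    [1, 0, 0, 0.1, 0],
    [1, 0, 0, 0.3, 0],
    [1, 0, 0, 0.6, 0],
    [1, 0, 0, 1, 0],
    [1, 0, 0, 1, 0],
  ],
)

```text
time: 50.45
tool_pos: [0.4432, -0.0576, 0.2515]
ee_rot: [2.218, 2.216, 0.005]
wrist_force: [-0.5, -0.4, -4.2]
grip_width: 0.343
```

>>> step_arm(
  plan=[
    [1, 0, 0.15, 0, 0],
    [1, 0, 0.45, 0, 0],
    [1, 0, 0.8, 0, 0],
    [1, 0, 1, 0, 0],
  ],
)

```text
time: 50.95
tool_pos: [0.44, 0.0453, 0.2452]
ee_rot: [-2.217, -2.219, 0.005]
wrist_force: [0.6, 0.3, -4.3]
grip_width: 0.34
```

>>> step_arm(
  plan=[
    [1, 0.05, 0.35, 0, 0],
    [1, 0.1, 0.7, 0, 0],
    [1, 0.1, 1, 0, 0],
  ],
)

```text
time: 51.32
tool_pos: [0.45, 0.1448, 0.245]
ee_rot: [-2.219, -2.219, 0.007]
wrist_force: [-0.9, 0.1, -4.4]
grip_width: 0.34
```

>>> step_arm(
  plan=[
    [1, 0.1, 0.35, 0, 0],
    [1, 0.25, 0.7, 0, 0],
    [1, 0.38, 1, 0, 0],
    [1, 0.38, 1, 0, 0],
  ],
)

```text
time: 51.82
tool_pos: [0.4881, 0.2452, 0.2443]
ee_rot: [-2.216, -2.222, 0.009]
wrist_force: [-0.9, -0.5, -3.7]
grip_width: 0.342
```

>>> step_arm(
  plan=[
    [1, 0, 0.2, 0, 0],
    [1, 0, 0.3, 0, 0],
    [1, 0, 0.3, 0, 0],
    [1, 0, 0.3, 0, 0],
  ],
)

```text
time: 52.32
tool_pos: [0.4896, 0.2724, 0.2484]
ee_rot: [2.223, 2.22, -0.0]
wrist_force: [-0.4, 0.6, -4.3]
grip_width: 0.341
```

```bash
python3 st.py; python3 - <<'E'
from h import *
t=snap('side');crop(t,205,195,150,195,3,'pics/s20.png')
E
python3 st.py
```

```text
t 52.33 pos [0.4896 0.2724 0.2484] jawdir [ 1.    -0.001  0.   ] grip 0.341 F [-0.43  0.63 -4.29] q [ 0.41  0.11  1.31 -0.    1.72  0.41]
t 52.38 pos [0.4897 0.2723 0.2485] jawdir [ 1.    -0.002  0.   ] grip 0.339 F [ 0.5   0.13 -3.71] q [ 0.41  0.11  1.31 -0.    1.72  0.41]
```

View pics/s20.png

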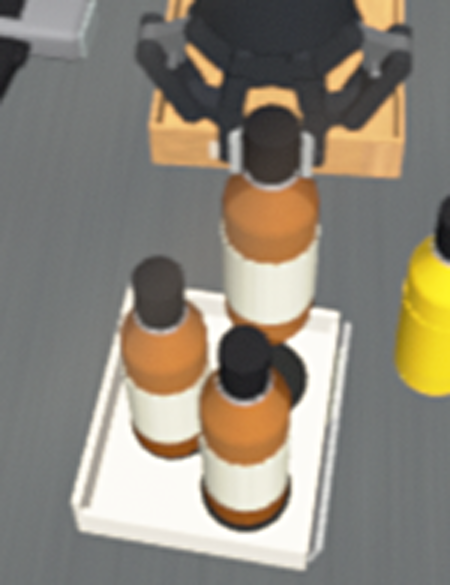

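B hangs above its pad, and the other two are steady. Lowering.

>>> step_arm(
  plan=[
    [1, 0.02, 0, -0.15, 0],
    [1, 0.02, 0, -0.4, 0],
    [1, 0.02, 0, -0.7, 0],
    [1, 0.02, 0, -0.8, 0],
    [1, 0.02, 0, -0.8, 0],
    [1, 0.02, 0, -0.8, 0],
  ],
)

```text
time: 53.12
tool_pos: [0.4925, 0.2731, 0.1698]
ee_rot: [2.222, 2.219, 0.004]
wrist_force: [-0.4, 0.1, -4.1]
grip_width: 0.339
```

```bash
python3 st.py
```

```text
t 53.12 pos [0.4925 0.2731 0.1698] jawdir [ 1.    -0.001  0.003] grip 0.339 F [-0.36  0.13 -4.11] q [ 0.41  0.13  1.44 -0.    1.56  0.41]
```

>>> step_arm(
  plan=[
    [1, 0, 0, -0.08, 0],
    [1, 0, 0, -0.15, 0],
    [1, 0, 0, -0.18, 0],
    [1, 0, 0, -0.2, 0],
    [1, 0, 0, -0.21, 0],
    [1, 0, 0, -0.21, 0],
  ],
)

```text
time: 53.88
tool_pos: [0.4917, 0.2732, 0.1487]
ee_rot: [-2.222, -2.221, -0.002]
wrist_force: [-2.6, 0.7, 5.0]
grip_width: 0.34
```

```bash
python3 st.py
```

```text
t 53.88 pos [0.4917 0.2732 0.1487] jawdir [ 1.    -0.001  0.001] grip 0.34 F [-2.58  0.68  5.01] q [0.41 0.14 1.47 0.   1.52 0.41]
```

Seated. Releasing, rising and moving clear for the final check.

>>> step_arm(
  plan=[
    [0.6, 0, 0, 0.02, 0],
    [0.4, 0, 0, 0.02, 0],
    [0.4, 0, 0, 0.02, 0],
    [0.4, 0, 0, 0.02, 0],
    [0.4, 0, 0, 0.4, 0],
    [0.2, 0, 0, 0.9, 0],
    [0, 0, 0, 1, 0],
  ],
)

```text
time: 54.75
tool_pos: [0.4934, 0.2735, 0.2523]
ee_rot: [2.22, 2.218, 0.013]
wrist_force: [0.1, 0.2, 0.2]
grip_width: 0.978
```

>>> step_arm(
  plan=[
    [0, 0, -0.4, 0.4, 0],
    [0, 0, -1, 0.4, 0],
    [0, 0, -1, 0.4, 0],
  ],
)

```text
time: 55.12
tool_pos: [0.4919, 0.1697, 0.2874]
ee_rot: [2.228, 2.213, -0.001]
wrist_force: [0.7, 0.3, -0.4]
grip_width: 0.996
```

>>> step_arm(
  plan=[
    [0, -0.4, -0.5, 0, 0],
    [0, -0.8, -1, 0, 0],
    [0, -0.8, -1, 0, 0],
    [0, -0.8, -1, 0, 0],
  ],
)

```text
time: 55.62
tool_pos: [0.4117, 0.0733, 0.2869]
ee_rot: [-2.222, -2.22, -0.001]
wrist_force: [0.2, -0.1, -0.3]
grip_width: 0.999
```

```bash
python3 st.py; python3 - <<'E'
from h import *
t=snap('top','pics/t9.png');s=snap('side','pics/s21.png')
ct=caps(t,(105,185,85,60),60);print([(c[0],c[2]) for c in ct],[onz(t,*c[0],.167) for c in ct])
print([(c[0],c[2]) for c in caps(s,(240,260,80,80),85)])
crop(t,95,170,130,100,5,'pics/t9c.png');crop(s,205,225,150,165,3.6,'pics/s21c.png')
E
```

```text
t 55.62 pos [0.4117 0.0733 0.2869] jawdir [ 1.    -0.001 -0.   ] grip 0.999 F [ 0.19 -0.08 -0.34] q [ 0.04 -0.21  1.55  0.    1.81  0.04]
[(array([142.31794872, 194.06153846]), array([134, 187,  17,  15])), (array([122.13551402, 217.92523364]), array([113, 211,  19,  15])), (array([155.68253968, 221.73015873]), array([148, 215,  17,  14]))] [array([0.54938774, 0.30490414, 0.167     ]), array([0.49853204, 0.34487094, 0.167     ]), array([0.49073062, 0.27401098, 0.167     ])]
[(array([294.33891213, 280.45188285]), array([286, 270,  16,  20])), (array([257.39939024, 291.91463415]), array([249, 281,  17,  23])), (array([285.94345238, 315.62797619]), array([278, 304,  17,  24]))]
```

View pics/t9.png

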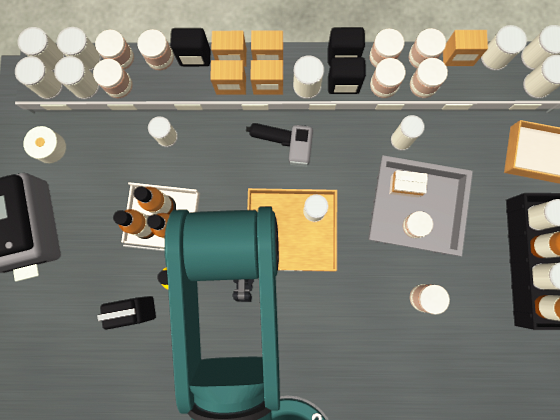

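View pics/s21c.png

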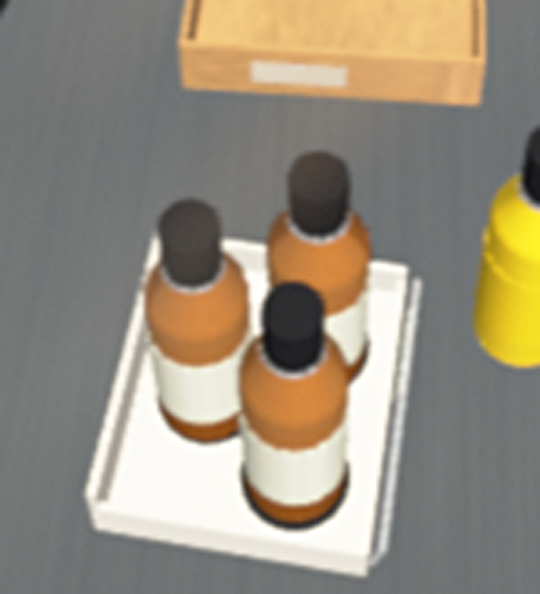

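View pics/t9c.png

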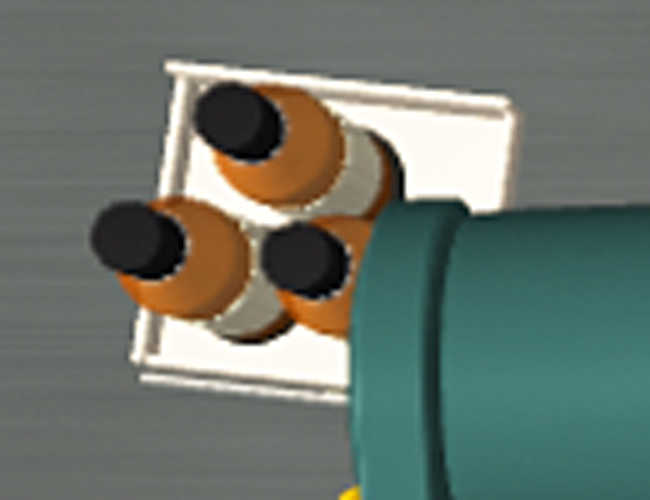

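All three bottles stand on their pads, and their caps are within about 4 mm of the pad centres in x and y. The jar is upright in the crate, and the tin, carton and reader are where they were. The arm is clear, so I'm handing in.

```bash
python3 -c "
from plant import ctrl
print(ctrl.sign_off())"
```

```text
the job is handed in; nothing more can be done
None
```

The job is done and handed in at about 56 s of the 131 s allowed; the sign-off gives no verdict.

**Moves, in order:**
1. Stood both older bottles in the front half of the stock tray.
2. Stood the jar in the front half of the returns crate.
3. Put the new bottle on the back pad of the display.
4. Put the two older bottles back on the front pads.

**Last checks:**
- **Bottles:** all three looked upright in both views. Single-view cap positions were within about 4 mm of the pad centres in x and y, against a 15 mm limit.
- **Jar and other goods:** the jar stood in the crate. The tin, carton and reader looked unmoved, judged by eye rather than measured.
- **Arm:** the gripper was open and clear of everything, with wrist force near zero.

**Disagreements:** the camera views differed from each other and from the arm's own position by 2–4 mm, mostly in y. No check failed.

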